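# Load the spring-held backup battery of the fastening press

## Robot

A 6-joint arm with a two-finger parallel gripper is mounted at the origin on the work surface. World frame = base frame: x ahead of the robot, y to its left, z up, the work surface at z = 0. Lengths are in mm, angles in degrees, forces in N, time in s.
With the tool pointing down it reaches from about 350 to 850 mm from the base axis. Payload 8.1 kg.
Tool frame: the origin (TCP) lies midway between the tips of the shut fingers; the grasp point (between the pads) lies 19 mm behind it; z points along the fingers, y is the direction in which the jaws open and shut (so a half turn about z gives the same grasp; the last joint's range is limited). The gripper opens to 85 mm and grips with 20 to 120 N. Pads are 22 mm wide; open, the fingers measure 114 mm over their backs; the gripper's body (76 mm by 85 mm) begins 54 mm behind the grasp point. The pads swing forward as they close: fully open they stand 13 mm farther back than shut.
Start: joints at [61.341, 7.471, 85.268, -0, 87.261, -4.893], TCP at [241.784, 549.132, 231.292] pointing down, gripper open.
Joint ranges: [-169.43, 169.43], [-51.17, 129.36], [1.28, 143.12], [-76.62, 256.62], [0, 156.53], [-152.29, 152.29]. Speed limits (degrees/s): [136.94, 136.94, 159.86, 180, 180, 180].

## Interface

Orientations are given as [roll, pitch, yaw] about the fixed x, y, z axes, in that order (R = Rz(yaw) Ry(pitch) Rx(roll)).
In Python, from bench import r gives the robot as it stands.
- The arm moves only by the tool carry_out, never from a script. Its argument "increments" is a list of rows, each a list of 3 entries, a list of its own where there are three numbers: the shift along the tool's x, y, z in m, then the turn, a rotation vector about the tool's x, y, z in rad, then the closure, from 0 (fully open) to 1 (shut). A call has 1 to 12 rows; each row shifts and turns the pose as measured when the row begins, along the tool's axes as they then stand; what a row does not reach is not made up. A row lasts 1/10 s, in which the tool goes at most 50 mm and 8.59 degrees, less where a joint would pass 70% of its speed; a pose out of reach is approached as far as the arm can. A call with a gripper value outside its range is refused whole. The fingers move at their own pace and stop on an object; "newtons" is the grip in N (left out, the last holds). Time passes only in rows, so rows that do not move let the fingers close. It gives the time, the measured TCP pose, the force and the opening at its end, in the units of the state.
- r.sense(): the state, without advancing time (a new reading comes with each control period).
- r.snapshot(name): name is "scene" or "top" or "wrist"; returns a dict with "image" (400x640x3 uint8, blue, green, red), "vertical_fov" (degrees; the focal length in pixels is half the picture's height over the tangent of half this angle, whatever the lens; pixels are square), "cx", "cy" (the principal point, pixels), "rvec" (rotation vector, rad) and "tvec" (3), from world to camera coordinates, as OpenCV has them. Camera axes: x right, y down, z forward; pixel columns grow to the right and rows downward; lengths in mm; the calibration is good to about 2 mm. A picture is of the moment at which its call begins. There is no depth.
- r.hand_in(): hands the job in, once; it reports no verdict.
The state is a dict: "time": time; "joint_pos": joint angles; "qd": joint speeds; "joint_efforts": joint torques, N m; "tool_pos": TCP position; "tcp_rot": TCP orientation; "ft_force": force on the tool from outside, world axes, zero at the start; "wrist_torque": the same for the moment, N m; "finger_gap": finger opening in mm.
Only numpy, scipy, OpenCV 4.12 (cv2) and the standard library are available. Lean on these libraries where they do the work, as an engineer would, in place of code of your own. Each camera call takes 0.05 s, during which the arm holds its last target.

## Task

Load the long battery into the grey cradle: flat end against the coil-spring plate, end with the round nub under the two retaining claws. Press it back against the spring without squashing the spring solid, bring the nub end down past the claw lips, and leave it lying level, held under both lips, with the hand clear. Leave the short battery in its stand and the steel press die where it is.

Things in the scene. Friction and masses are not known exactly. Their poses are not given: they have to be found in the camera images.
- long_cell_center (a point): Centre of the long battery: plain grey cylinder, 44 mm diameter, 100 mm long, about 0.36 kg, with a nub at one end. y axis = its axis: flat end 50 mm towards +y, nub end's shoulder 50 mm towards -y. It starts level in one of two low black V stands (either one), centre 30 mm above the table; the middle 40 mm of its length is free at both sides down to the stand's 4 mm foot.
- long_cell_nub (a point): Tip of the long battery's steel nub (18 mm diameter, 4 mm proud of the shoulder), on its axis, 54 mm from its centre.
- short_cell_center (a point): Centre of the short battery, which must stay in its stand: same look, diameter and axes as the long one, but 74 mm long.
- seat (a point): In the fixed grey cradle: where the seated long battery's centre belongs, 32 mm above the table. y axis level, from the claws to the spring plate; x level across; z up. All cradle places below are in this frame. Seated, the battery's shoulder is at y=-50 mm and its flat end holds the plate 6 mm in. Cradle base 84 mm wide, 6 mm high, y=-68 to +108 mm.
- v_support (a point): Bottom of the V support (flanks at 30 degrees, 25 mm out to either side) at the spring end, y=+31 mm, 22 mm below the axis. It spans y=+19 to +43 mm; a second one at the claw end spans y=-44 to -22 mm. They carry and centre the battery and lie at least 9 mm below its axis. Between them both sides are open for fingers.
- claws (a point): Midway between the two claws' lips, on the line of their inner edges (y=-44 mm), level with their tops, 19.5 mm above the axis. Lips 5 mm thick. The claw posts (x=18 to 34 mm either side, y=-60 to -50 mm) stop the shoulder; the 36 mm gap between them, for closed fingertips, goes down to a sill 11 mm below the axis.
- rest (a point): Where the battery's centre lies (y=-6, z=+14 mm) when it is set down sloping 19 degrees, flat end low in the V and touching the plate, nub end up in the notch between the claws' tops. From here the plate must go in about 16 mm to let the nub end pass the lips, and the end be carried down.
- sill (a point): Middle of the top of the sill across the claw end (y=-55 mm, 11 mm below the axis). When the fingertips draw back, the nub end may still stand some 6 mm high, caught on the lips' inner edges with the plate about 11 mm in: press it in again, low on the end, and down. Once it is level, the spring moves it back under the lips by itself.
- plate (a joint): Travel of the spring plate (28 mm disc on the cradle's axis, free face at y=+44 mm) in m: 0 free, growing as pressed in. Force 4.2 N plus 0.6 N per mm. The spring is solid at 0.027; do not go beyond 0.025. Behind it the spring block, 68 mm wide, 50 mm above the table, fills y=+76 to +104 mm.
- die: Steel press die standing beyond the batteries and cradle, 60 x 80 mm, 52 mm high: leave it where it is. Origin at its underside.

How it is judged:
By the outcome, as a careful person would: the job done as asked, in the order asked, and still so for the second after the job is handed in, with the robot touching nothing.
It also fails if it takes over 61 s, if anything falls off the work surface, if the arm or the gripper's body presses on something with over 40 N, if the wrist force passes 120 N, or if a joint passes its speed limit or range.

## Working session

There is one attempt and no reset: what is moved stays moved. The work goes in short steps, Python scripts to look and compute and a tool call to move; the robot and the scene stay as the last step left them, time stands still between calls to the robot, and variables do not carry over. Pictures are saved under pics/ and viewed, and the job is handed in when it is done.

Besides the shell and the picture viewer there is one more tool, called after "Call:" as a command line: name --argument value ..., lists and objects as JSON in quotes. carry_out: Moves the arm, as the interface text tells. Its arguments: {"type":"object","properties":{"increments":{"type":"array"},"newtons":{"type":"number"}},"required":["increments"]}

```bash
ls; mkdir -p pics; python3 - <<'E'
from bench import r
import cv2
print(r.sense())
for n in ["scene","top","wrist"]:
    s=r.snapshot(n); cv2.imwrite(f"pics/{n}0.png",s["image"]); print(n,s["vertical_fov"],s["cx"],s["cy"],s["rvec"],s["tvec"])
E
```

```text
pics
{'time': 0.0, 'joint_pos': array([ 6.13394993e+01,  7.51429056e+00,  8.53284497e+01, -1.86167448e-03,
        8.72595429e+01, -4.89329840e+00]), 'qd': array([ 0.02692878,  0.0413071 , -0.13636715,  0.08522286,  0.01156993,
        0.07265406]), 'joint_efforts': array([-1.54377653e-03, -5.69429398e+01, -5.00535822e+01, -3.72779768e-04,
        1.56655954e-02,  3.76778485e-05]), 'tool_pos': array([241.55079532, 548.65133431, 230.2608806 ]), 'tcp_rot': array([-1.79897931e+02, -6.87218196e-03,  1.56232882e+02]), 'ft_force': array([0.10451508, 0.23147862, 0.93016549]), 'wrist_torque': array([-0.00156653, -0.01335558, -0.00242668]), 'finger_gap': 85.54332315837539}
scene 43.88187103818234 322.2786563596474 200.0195341148272 [ 1.57116749  2.08230965 -0.79795901] [ 188.83106967 -367.52778111 1399.14269533]
top 42.83151452205475 321.81784198077685 193.25381229353275 [ 2.01648499 -2.21147163  0.23298189] [   8.1222688   566.59180604 1162.76813918]
wrist 71.4337001130539 322.27817378127855 194.18676153353402 [-2.41694985 -1.57590977 -0.23257789] [-598.93831604  -37.43861234  377.89133185]
```

View pics/scene0.png

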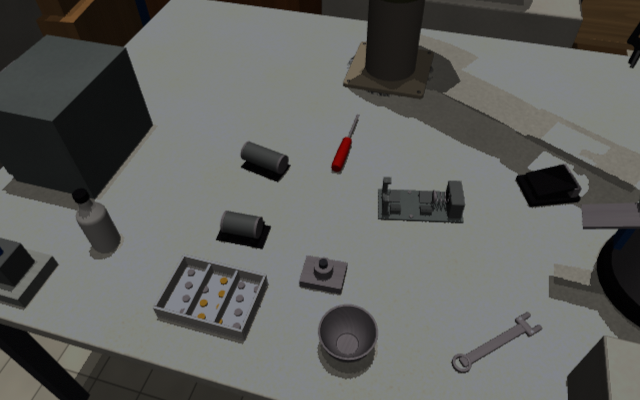

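View pics/top0.png

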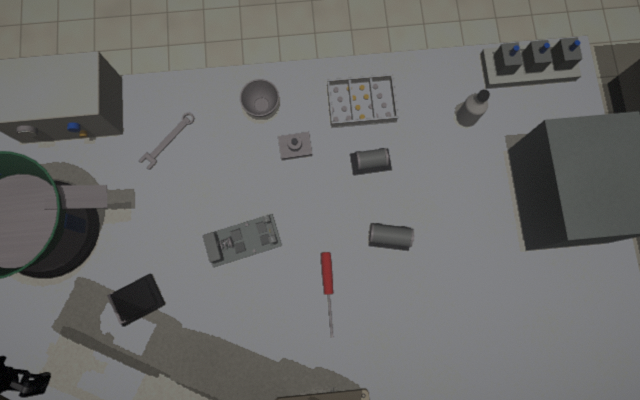

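View pics/wrist0.png

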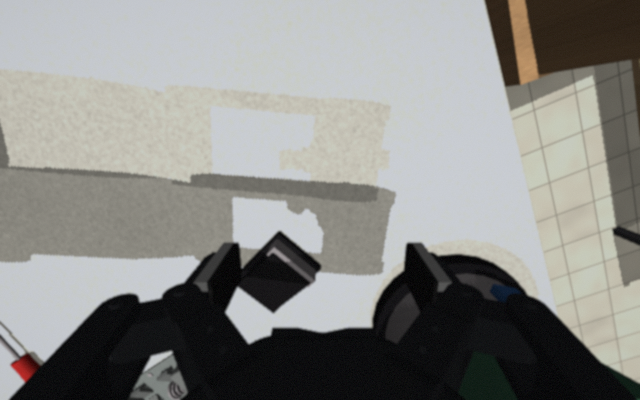

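The scene view has the long cell near (265,158), the short cell near (242,226), the cradle near (420,203) and the die near (323,272). The top view has them at (391,236), (371,160), (242,241) and (295,145). The wrist camera does not show the cells yet. I'll zoom in on crops.

```bash
cat > h.py <<'E'
import numpy as np, cv2
from scipy.spatial.transform import Rotation as R
def cam(s):
    f=200/np.tan(np.radians(s["vertical_fov"])/2)
    K=np.array([[f,0,s["cx"]],[0,f,s["cy"]],[0,0,1]])
    Rm=cv2.Rodrigues(np.array(s["rvec"],float))[0]; t=np.array(s["tvec"],float).ravel()
    return K,Rm,t
def ray(s,uv):
    K,Rm,t=cam(s); d=Rm.T@np.linalg.inv(K)@np.array([uv[0],uv[1],1.]); return -Rm.T@t,d/np.linalg.norm(d)
def onz(s,uv,z):
    c,d=ray(s,uv); return c+d*(z-c[2])/d[2]
def tri(views):
    A=np.zeros((3,3));b=np.zeros(3)
    for s,uv in views:
        c,d=ray(s,uv);P=np.eye(3)-np.outer(d,d);A+=P;b+=P@c
    p=np.linalg.solve(A,b)
    return p,[np.linalg.norm((np.eye(3)-np.outer(ray(s,uv)[1],ray(s,uv)[1]))@(p-ray(s,uv)[0])) for s,uv in views]
def proj(s,p):
    K,Rm,t=cam(s); q=K@(Rm@np.asarray(p,float)+t); return q[:2]/q[2]
def crop(img,x0,y0,x1,y1,k,fn):
    cv2.imwrite(fn,cv2.resize(img[y0:y1,x0:x1],None,fx=k,fy=k,interpolation=cv2.INTER_CUBIC))
E
python3 - <<'E'
from bench import r
from h import *
t=r.snapshot("top"); s=r.snapshot("scene")
a=cv2.convertScaleAbs(t["image"],alpha=1.5); b=cv2.convertScaleAbs(s["image"],alpha=1.5)
crop(a,195,205,295,275,8,"pics/t_cr.png")
crop(b,370,170,470,230,8,"pics/s_cr.png")
crop(a,340,140,420,260,5,"pics/t_ce.png")
crop(b,210,130,310,250,5,"pics/s_ce.png")
for uv in [(391,236),(371,160),(242,241),(295,145)]: print(onz(t,uv,30))
for uv in [(265,158),(242,226),(420,203),(323,272)]: print(onz(s,uv,30))
E
```

```text
[ 450.79268114 -201.1912599    30.        ]
[ 644.16870676 -174.43327549   30.        ]
[471.79778848 157.50002347  30.        ]
[700.38269162  10.85355377  30.        ]
[ 457.67723003 -198.15298481   30.        ]
[ 654.58670861 -173.3850379    30.        ]
[498.53753571 160.7235868   30.        ]
[715.37665106  13.95717157  30.        ]
```

View pics/t_cr.png

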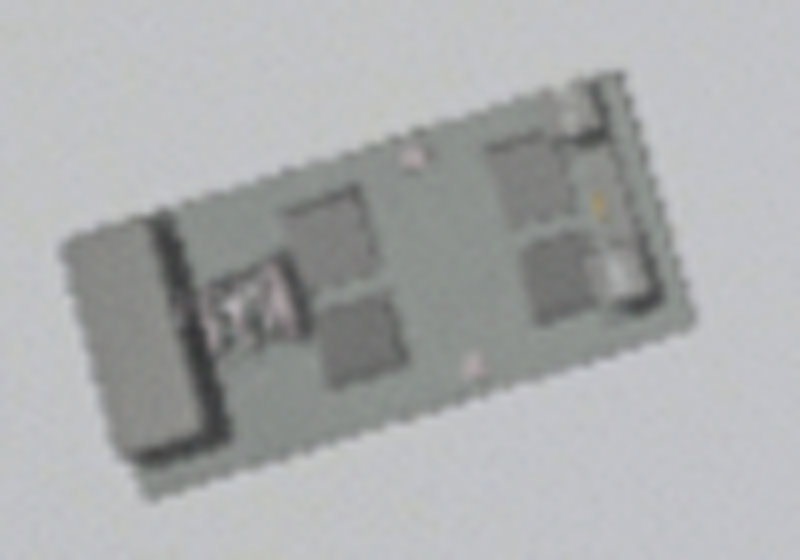

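View pics/s_cr.png

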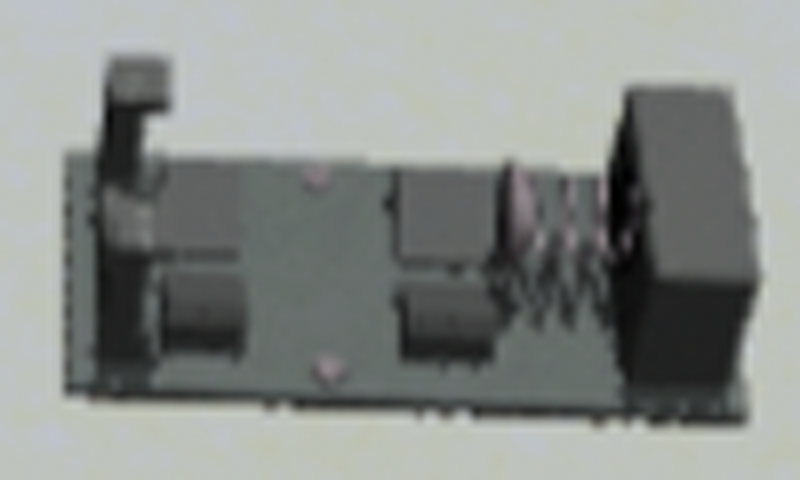

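View pics/t_ce.png

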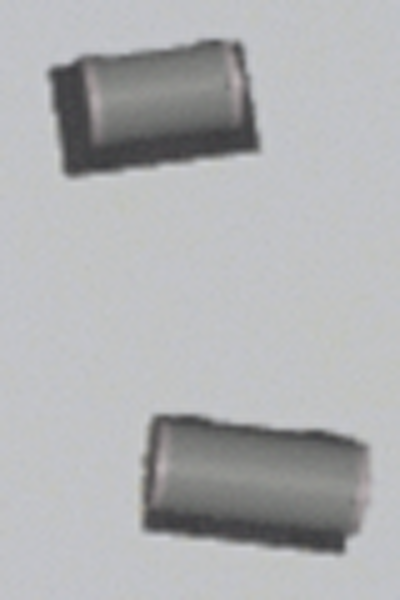

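View pics/s_ce.png

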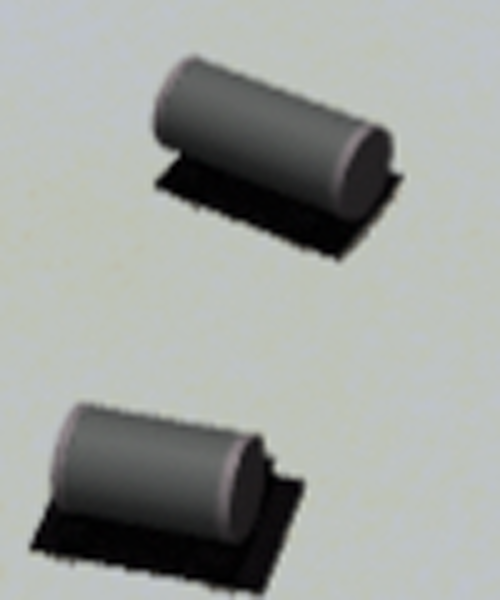

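```bash
cat >> h.py <<'E'
def rot(rpy): return R.from_euler('xyz',rpy,degrees=True).as_matrix()
def inc(st,pos,rpy):
    T=rot(st["tcp_rot"]); d=T.T@(np.array(pos,float)-st["tool_pos"]); w=R.from_matrix(T.T@rot(rpy)).as_rotvec()
    n=max(np.linalg.norm(d)/50,np.degrees(np.linalg.norm(w))/8.59)
    return d/1000,w,n
E
python3 - <<'E'
from bench import r
from h import *
s=r.snapshot("wrist"); st=r.sense(); K,Rm,t=cam(s); T=rot(st["tcp_rot"])
print("cam centre in tool",T.T@(-Rm.T@t-st["tool_pos"])); print("cam axes in tool (cols)\n",T.T@Rm.T); print("tcp px",proj(s,st["tool_pos"]), K[0,0])
s=r.snapshot("scene")
for z in(30,): print(inc(st,[470,100,300],[180,0,90]))
E
```

```text
cam centre in tool [  73.48004628   -0.45994484 -141.4338327 ]
cam axes in tool (cols)
 [[-5.69138231e-04 -9.56921260e-01 -2.90346995e-01]
 [ 9.99999730e-01 -6.79295497e-04  2.78612237e-04]
 [-4.63841379e-04 -2.90346759e-01  9.56921389e-01]]
tcp px [323.05252049 246.11519226] 278.1567931599831
(array([-0.38986776, -0.31894915, -0.06888958]), array([-5.62904952e-04,  2.88112954e-04,  1.15602764e+00]), np.float64(10.16801263819096))
```

```bash
cat >> h.py <<'E'
def plan(st,pos,rpy,n):
    p0=st["tool_pos"];T0=R.from_euler('xyz',st["tcp_rot"],degrees=True);T1=R.from_euler('xyz',rpy,degrees=True)
    w=(T0.inv()*T1).as_rotvec()
    d=(np.array(pos,float)-p0)/n
    for i in range(n):
        Ti=T0*R.from_rotvec(w*i/n)
        print(np.round(Ti.inv().apply(d)/1000,4).tolist(),np.round(w/n,4).tolist())
E
python3 - <<'E'
from bench import r
from h import *
plan(r.sense(),[480,86,170],[180,0,90],12)
E
```

```text
[-0.0337, -0.0273, 0.0051] [-0.0, 0.0, 0.0963]
[-0.0362, -0.0239, 0.0051] [-0.0, 0.0, 0.0963]
[-0.0383, -0.0203, 0.0051] [-0.0, 0.0, 0.0963]
[-0.0401, -0.0166, 0.0051] [-0.0, 0.0, 0.0963]
[-0.0415, -0.0126, 0.0051] [-0.0, 0.0, 0.0963]
[-0.0425, -0.0086, 0.0051] [-0.0, 0.0, 0.0963]
[-0.0432, -0.0044, 0.0051] [-0.0, 0.0, 0.0963]
[-0.0434, -0.0003, 0.0051] [-0.0, 0.0, 0.0963]
[-0.0432, 0.0039, 0.0051] [-0.0, 0.0, 0.0963]
[-0.0426, 0.008, 0.0051] [-0.0, 0.0, 0.0963]
[-0.0417, 0.0121, 0.0051] [-0.0, 0.0, 0.0963]
[-0.0403, 0.0161, 0.0051] [-0.0, 0.0, 0.0963]
```

Call:
carry_out --increments '[[[-0.034,-0.027,0.005],[0,0,0.096],0],[[-0.036,-0.024,0.005],[0,0,0.096],0],[[-0.038,-0.02,0.005],[0,0,0.096],0],[[-0.04,-0.017,0.005],[0,0,0.096],0],[[-0.042,-0.013,0.005],[0,0,0.096],0],[[-0.043,-0.009,0.005],[0,0,0.096],0],[[-0.043,-0.004,0.005],[0,0,0.096],0],[[-0.043,0,0.005],[0,0,0.096],0],[[-0.043,0.004,0.005],[0,0,0.096],0],[[-0.043,0.008,0.005],[0,0,0.096],0],[[-0.042,0.012,0.005],[0,0,0.096],0],[[-0.04,0.016,0.005],[0,0,0.096],0]]'

```text
time: 1.55
tool_pos: [479.2, 70.4, 170.0]
tcp_rot: [179.7, -0.2, 88.2]
ft_force: [0.6, -0.2, 0.2]
finger_gap: 85.5
```

```bash
cat >> h.py <<'E'
import pickle
def save(r,name,tag):
    s=r.snapshot(name); pickle.dump(s,open(f"pics/{tag}.pkl","wb")); cv2.imwrite(f"pics/{tag}.png",s["image"]); return s
def load(tag): return pickle.load(open(f"pics/{tag}.pkl","rb"))
E
python3 - <<'E'
from bench import r
from h import *
save(r,"wrist","w1"); print(r.sense()["tool_pos"])
E
```

```text
[481.0184473   64.70585366 169.19248158]
```

View pics/w1.png

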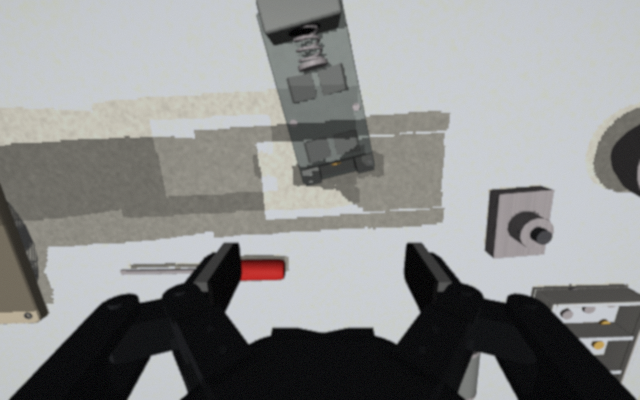

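The cradle fills columns 257–375, rows 0–185: spring block at the top, claws near (312,178) and (366,162), die at (520,222). I'll shift for a second, closer view.

Call:
carry_out --increments '[[[0.035,0,0.02],[0,0,0],0],[[0.035,0,0.02],[0,0,0],0],[[0,0,0],[0,0,0],0],[[0,0,0],[0,0,0],0]]'

```text
time: 2.0
tool_pos: [487.1, 131.6, 128.7]
tcp_rot: [179.5, 0.0, 87.0]
ft_force: [1.0, -0.1, -0.2]
finger_gap: 85.4
```

```bash
python3 - <<'E'
from bench import r
from h import *
print(r.sense()["tool_pos"],r.sense()["qd"].round(2))
s=save(r,"wrist","w2"); 
crop(cv2.convertScaleAbs(s["image"],alpha=1.3),220,0,420,280,2,"pics/w2c.png")
crop(cv2.convertScaleAbs(load("w1")["image"],alpha=1.3),240,0,400,200,4,"pics/w1c.png")
E
```

```text
[487.05026904 131.56817165 128.70065976] [ 1.25  1.07  0.58  0.71 -0.5   0.96]
```

View pics/w2.png

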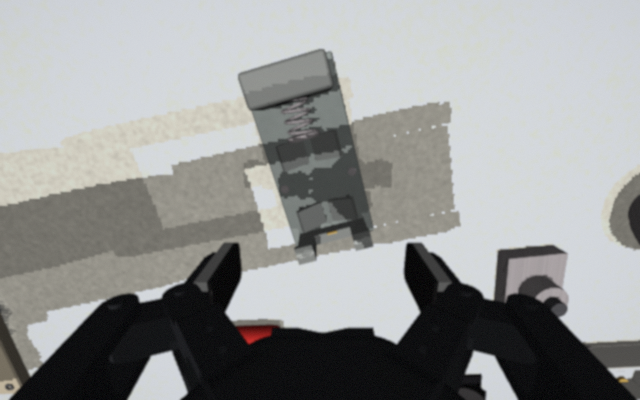

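View pics/w1c.png

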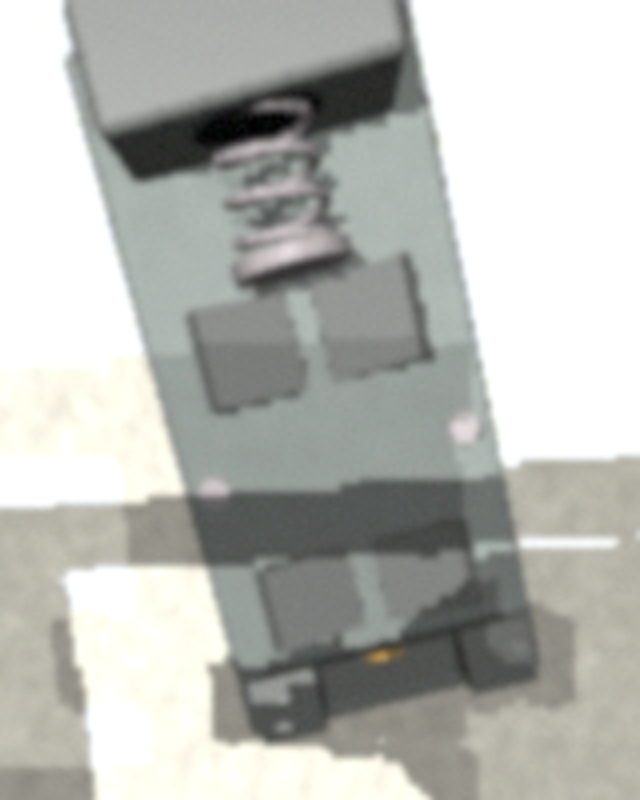

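```bash
python3 - <<'E'
from h import *
s=load("w2"); crop(cv2.convertScaleAbs(s["image"],alpha=1.4),230,40,390,140,5,"pics/w2a.png");crop(cv2.convertScaleAbs(s["image"],alpha=1.4),240,140,400,270,5,"pics/w2b.png")
cv2.imwrite("pics/w1d.png",cv2.imread("pics/w1c.png"))
E
```

```text
(no output)
```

View pics/w2a.png

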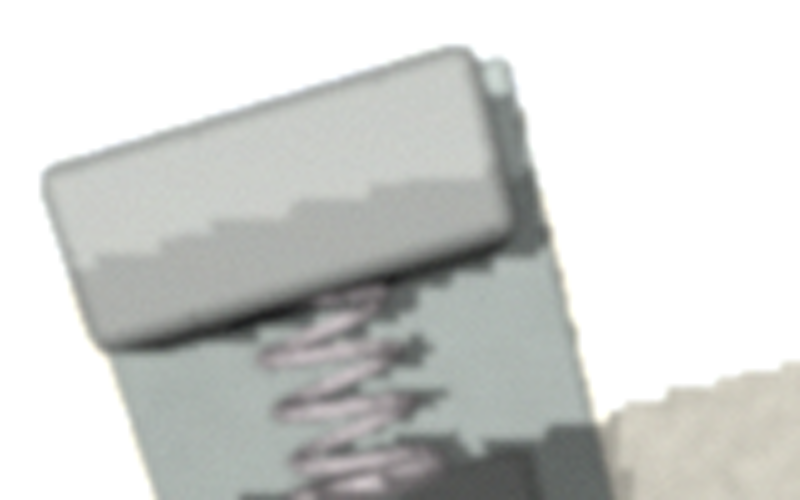

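View pics/w2b.png

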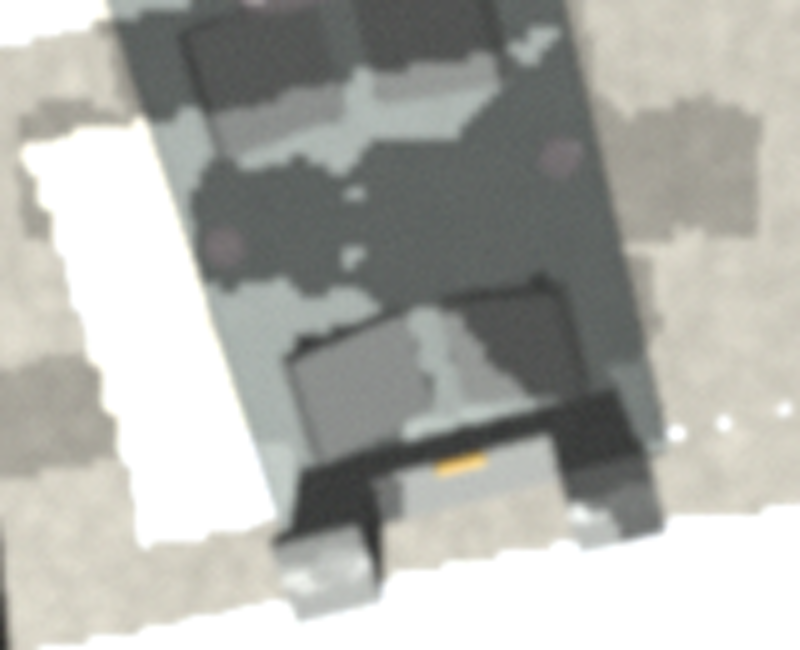

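```bash
python3 - <<'E'
from h import *
a,b=load("w1"),load("w2")
F={"blkFL":((267,32.5),(251,109.6)),"blkFR":((340,12),(332.4,87.6)),"scL":((293.3,122),(284.6,189)),"scR":((356.3,107),(352,171.4)),
"clawLout":((304.5,184.5),(300,263.4)),"clawLin":((321,181),(315.6,259.4)),"clawRout":((374.2,168),(372.4,245.6)),"clawRin":((358,172.5),(357,249))}
P={}
for k,(u,v) in F.items(): P[k],e=tri([(a,u),(b,v)]); print(k,P[k].round(1),np.round(e,1))
print("blk z50",[onz(b,F[k][1],50).round(1) for k in("blkFL","blkFR")],[onz(b,u,50).round(1) for u in((239,73),(323.6,49.4))])
print("sc z6",[onz(c,F[k][i],6).round(1) for k in("scL","scR") for i,c in enumerate((a,b))])
print("claw z51.5",[(k,[onz(c,F[k][i],51.5).round(1) for i,c in enumerate((a,b))]) for k in F if k.startswith("claw")])
E
```

```text
blkFL [438.2 207.8  49.7] [0.1 0.1]
blkFR [499.8 220.1  52.4] [0.4 0.4]
scL [452.  133.3   9.9] [0. 0.]
scR [518.4 146.3   6.1] [0.3 0.3]
clawLout [464.3  75.8  51.6] [1.1 1.1]
clawLin [479.3  78.9  51.6] [0.1 0.1]
clawRout [529.7  90.2  53. ] [0.3 0.3]
clawRin [515.9  85.3  48.3] [0.6 0.6]
blk z50 [array([438.1, 207.9,  50. ]), array([500.2, 220.3,  50. ])] [array([432.6, 233.7,  50. ]), array([495. , 246.1,  50. ])]
sc z6 [array([451.7, 133.2,   6. ]), array([451.4, 132.3,   6. ]), array([518.7, 146.3,   6. ]), array([518.2, 146.4,   6. ])]
claw z51.5 [('clawLout', [array([463.2,  75.9,  51.5]), array([465.4,  75.6,  51.5])]), ('clawLin', [array([479.2,  78.9,  51.5]), array([479.4,  78.8,  51.5])]), ('clawRout', [array([530.2,  89.9,  51.5]), array([529.7,  89.5,  51.5])]), ('clawRin', [array([514.8,  86. ,  51.5]), array([516.2,  86.9,  51.5])])]
```

Seat comes out at about (485.0, 140.4) with the y axis at yaw 12° (from block, claw and screw triangulation, heights agreeing). Next I'll go and look at the long cell.

Call:
carry_out --increments '[[[-0.044,-0.002,-0.002],[0,0,0],0],[[-0.044,-0.002,-0.002],[0,0,0],0],[[-0.044,-0.002,-0.002],[0,0,0],0],[[-0.044,-0.002,-0.002],[0,0,0],0],[[-0.044,-0.002,-0.002],[0,0,0],0],[[-0.044,-0.001,-0.002],[0,0,0],0],[[-0.044,-0.001,-0.002],[0,0,0],0],[[-0.044,0,-0.002],[0,0,0],0],[[-0.04,0,0],[0,0,0],0],[[0,0,0],[0,0,0],0],[[0,0,0],[0,0,0],0]]'

```text
time: 3.15
tool_pos: [454.0, -281.2, 156.8]
tcp_rot: [178.5, 0.5, 87.1]
ft_force: [0.1, 0.1, 0.1]
finger_gap: 85.9
```

```bash
python3 - <<'E'
from bench import r
from h import *
s=save(r,"wrist","w3"); print(r.sense()["tool_pos"],r.sense()["tcp_rot"])
E
```

```text
[ 454.11341875 -281.1283592   156.93217304] [178.5330599    0.53011303  87.09382613]
```

View pics/w3.png

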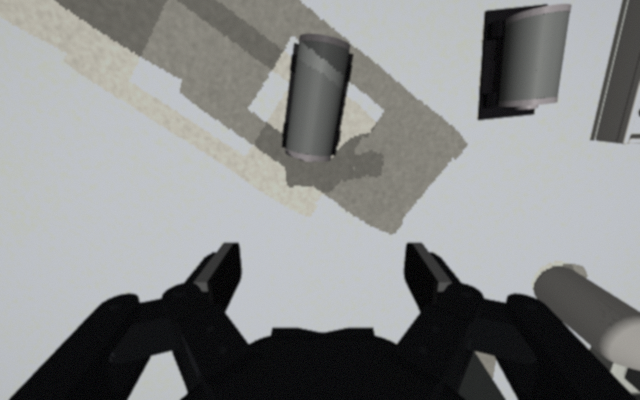

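The long cell is at (318,97) in its stand, with ends at rows 37 and 157. The short one is at (535,57), its nub at the bottom. I'll take a second view from closer in.

Call:
carry_out --increments '[[[0.025,0,0.015],[0,0,0],0],[[0.025,0,0.015],[0,0,0],0],[[0,0,0],[0,0,0],0],[[0,0,0],[0,0,0],0]]'

```text
time: 3.6
tool_pos: [458.1, -227.9, 127.6]
tcp_rot: [178.4, 0.6, 87.3]
ft_force: [0.5, -0.1, 0.4]
finger_gap: 85.3
```

```bash
python3 - <<'E'
from bench import r
from h import *
s=save(r,"wrist","w4"); print(r.sense()["tool_pos"],r.sense()["tcp_rot"])
crop(cv2.convertScaleAbs(load("w3")["image"],alpha=1.6),260,20,380,180,5,"pics/w3c.png"); crop(cv2.convertScaleAbs(s["image"],alpha=1.6),250,80,380,240,5,"pics/w4c.png")
E
```

```text
[ 458.02343821 -227.8965841   127.43357384] [178.39569604   0.58267818  87.24843459]
```

View pics/w3c.png

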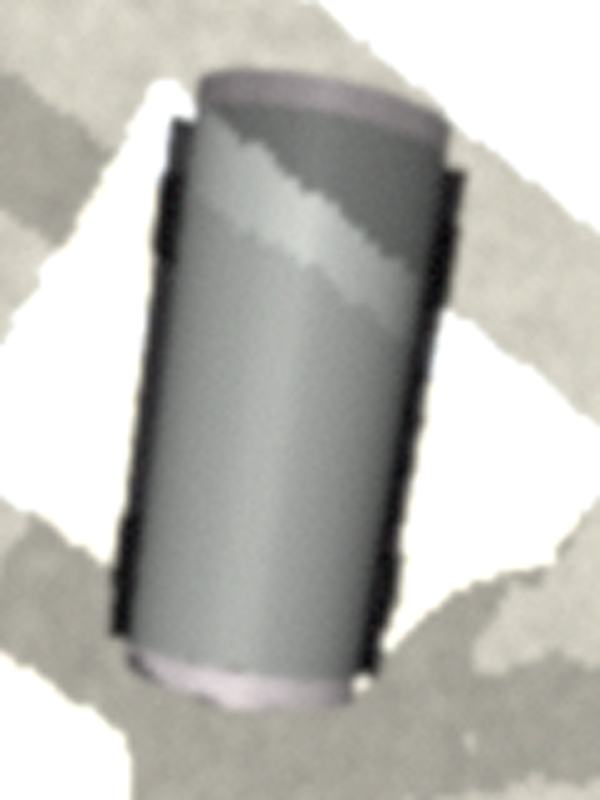

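View pics/w4c.png

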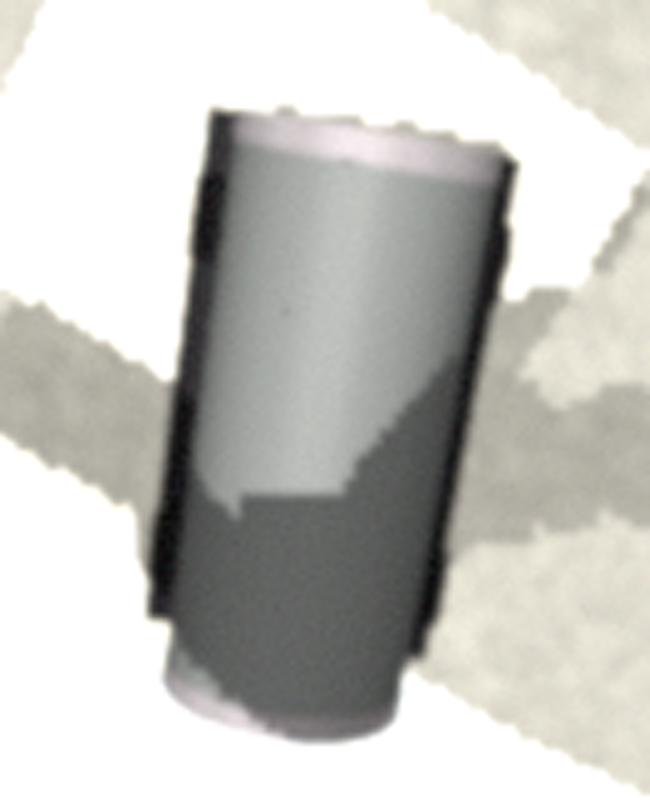

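```bash
python3 - <<'E'
from h import *
a,b=load("w3"),load("w4")
A=lambda c:(260+c[0]/5,20+c[1]/5); B=lambda c:(250+c[0]/5,80+c[1]/5)
F={"tl":((200,95),(233,122)),"tr":((447,140),(510,160)),"bl":((130,648),(168,678)),"br":((362,685),(396,715))}
P={}
for k,(u,v) in F.items(): P[k],e=tri([(a,A(u)),(b,B(v))]); print(k,P[k].round(1),np.round(e,1), onz(a,A(u),32).round(1),onz(b,B(v),32).round(1))
for z in(30,34):
  for s,M,i in((a,A,0),(b,B,1)):
    t=(onz(s,M(F["tl"][i]),z)+onz(s,M(F["tr"][i]),z))/2; bo=(onz(s,M(F["bl"][i]),z)+onz(s,M(F["br"][i]),z))/2
    d=t-bo; print(z,t.round(1),bo.round(1),((t+bo)/2).round(1),np.linalg.norm(d).round(1),np.degrees(np.arctan2(-d[0],d[1])).round(2))
E
```

```text
tl [ 444.8 -150.5   32.9] [0.6 0.6] [ 445.3 -150.4   32. ] [ 444.1 -150.4   32. ]
tr [ 488.5 -158.6   28.5] [0.8 0.8] [ 487.3 -159.3   32. ] [ 488.9 -158.5   32. ]
bl [ 426.2 -242.    41.6] [0.2 0.2] [ 425.  -243.3   32. ] [ 425.1 -245.8   32. ]
br [ 467.  -250.8   43.3] [1.1 1.1] [ 468.7 -252.9   32. ] [ 466.2 -255.6   32. ]
30 [ 466.4 -154.4   30. ] [ 446.8 -248.4   30. ] [ 456.6 -201.4   30. ] 96.0 -11.77
30 [ 466.6 -154.5   30. ] [ 445.6 -251.5   30. ] [ 456.1 -203.    30. ] 99.3 -12.21
34 [ 466.2 -155.2   34. ] [ 446.9 -247.8   34. ] [ 456.6 -201.5   34. ] 94.5 -11.77
34 [ 466.4 -154.4   34. ] [ 445.8 -249.9   34. ] [ 456.1 -202.2   34. ] 97.6 -12.21
```

Flat end is at (466.5,−154) and the nub shoulder at (445.8,−252), so the centre is (456.1,−203) with the axis at yaw −12°, nub toward −y. I'll align above it, then descend.

```bash
python3 - <<'E'
from bench import r
from h import *
plan(r.sense(),[455.1,-207.9,85],[180,0,78],3)
E
```

```text
[0.0068, -0.0017, 0.014] [0.0096, 0.0026, 0.0538]
[0.0066, -0.0019, 0.0141] [0.0096, 0.0026, 0.0538]
[0.0065, -0.0021, 0.0141] [0.0096, 0.0026, 0.0538]
```

Call:
carry_out --increments '[[[0.007,-0.002,0.014],[0.01,0.0026,0.054],0],[[0.0066,-0.002,0.014],[0.01,0.0026,0.054],0],[[0.0065,-0.002,0.014],[0.01,0.0026,0.054],0],[[0,0,0],[0,0,0],0],[[0,0,0],[0,0,0],0]]'

```text
time: 4.15
tool_pos: [457.7, -210.1, 89.1]
tcp_rot: [179.7, 0.2, 77.8]
ft_force: [0.1, 0.0, -0.1]
finger_gap: 85.4
```

```bash
python3 - <<'E'
from bench import r
from h import *
plan(r.sense(),[455.1,-207.9,9],[180,0,78],4)
E
```

```text
[0.0005, -0.0009, 0.02] [0.0013, 0.0009, -0.0009]
[0.0005, -0.0008, 0.02] [0.0013, 0.0009, -0.0009]
[0.0004, -0.0008, 0.02] [0.0013, 0.0009, -0.0009]
[0.0004, -0.0008, 0.02] [0.0013, 0.0009, -0.0009]
```

Call:
carry_out --increments '[[[0.0005,-0.001,0.02],[0.0013,0.0009,0],0],[[0.0005,-0.001,0.02],[0.0013,0.0009,0],0],[[0.0005,-0.001,0.02],[0.0013,0.0009,0],0],[[0.0005,-0.001,0.017],[0.0013,0.0009,0],0],[[0,0,0],[0,0,0],0],[[0,0,0],[0,0,0],0]]'

```text
time: 4.75
tool_pos: [460.4, -213.9, 18.8]
tcp_rot: [179.2, 0.3, 78.2]
ft_force: [0.3, -0.6, -0.1]
finger_gap: 85.7
```

```bash
python3 - <<'E'
from bench import r
from h import *
print(*inc(r.sense(),[455.1,-207.9,9],[180,0,78]))
s=save(r,"wrist","w5");crop(s["image"],160,150,480,400,2,"pics/w5c.png")
E
```

```text
[ 0.00487339 -0.00656944  0.00963527] [0.01387377 0.00530955 0.00386126] 0.25278129171048486
```

View pics/w5c.png

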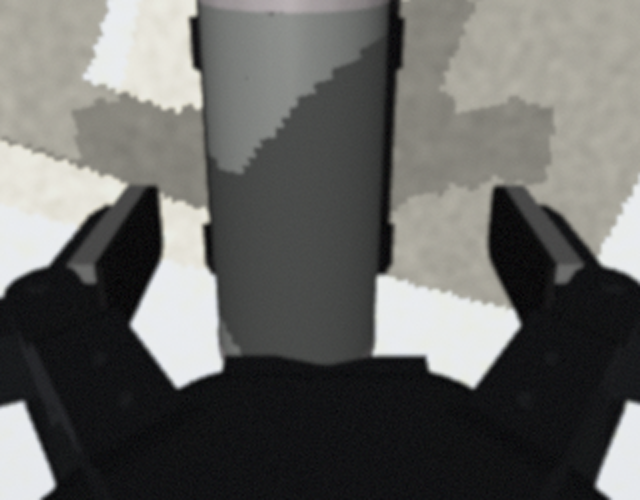

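Call:
carry_out --increments '[[[0.005,-0.007,0.0],[0.014,0.005,0.004],0],[[0.001,-0.001,0.01],[0.004,0,0],0],[[0,0,0],[0,0,0],0],[[0,0,0],[0,0,0],0]]'

```text
time: 5.2
tool_pos: [455.5, -207.2, 11.5]
tcp_rot: [-180.0, 0.1, 78.0]
ft_force: [0.5, -0.9, 0.0]
finger_gap: 85.2
```

```bash
python3 - <<'E'
from bench import r
from h import *
print(*inc(r.sense(),[455.1,-207.9,9],[180,0,78]))
E
```

```text
[-0.00073331 -0.00029467  0.00250196] [-0.00028316  0.001767    0.00013669] 0.05247621243383099
```

Well aligned. I'll close the fingers.

Call:
carry_out --increments '[[[0,0,0.002],[0,0,0],0.3],[[0,0,0],[0,0,0],0.6],[[0,0,0],[0,0,0],1],[[0,0,0],[0,0,0],1],[[0,0,0],[0,0,0],1],[[0,0,0],[0,0,0],1],[[0,0,0],[0,0,0],1],[[0,0,0],[0,0,0],1]]' --newtons 90

```text
time: 6.0
tool_pos: [453.9, -206.9, 9.7]
tcp_rot: [-179.7, 0.1, 78.0]
ft_force: [-0.5, 0.2, 0.2]
finger_gap: 41.8
```

```bash
python3 - <<'E'
from bench import r
from h import *
st=r.sense(); print(st["tool_pos"],st["tcp_rot"],st["finger_gap"])
s=save(r,"wrist","w6");crop(s["image"],160,100,480,340,2,"pics/w6c.png")
E
```

```text
[ 453.91636937 -206.89332406    9.70712658] [-1.79749128e+02  8.48661844e-02  7.80287785e+01] 41.80490403649851
```

View pics/w6c.png

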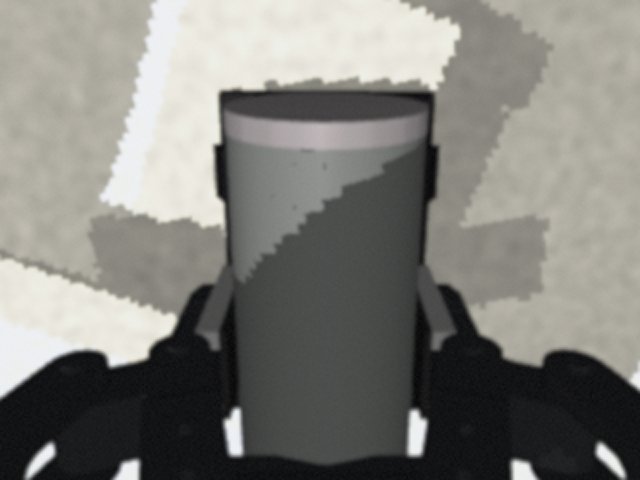

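The flat end (no nub) shows at the top, near crop (325,105), and both pads sit on the barrel. I'll lift.

Call:
carry_out --increments '[[[0,0,-0.015],[0,0,0],1],[[0,0,-0.03],[0,0,0],1],[[0,0,-0.04],[0,0,0],1],[[0,0,0],[0,0,0],1],[[0,0,0],[0,0,0],1]]'

```text
time: 6.55
tool_pos: [450.5, -204.6, 92.4]
tcp_rot: [-179.2, -0.1, 78.0]
ft_force: [-0.5, 0.3, -5.2]
finger_gap: 42.0
```

```bash
python3 - <<'E'
from bench import r
from h import *
st=r.sense(); print(st["tool_pos"],st["tcp_rot"],st["finger_gap"],st["ft_force"])
s=save(r,"wrist","w7");crop(s["image"],160,100,480,340,2,"pics/w7c.png")
s=save(r,"scene","s7");crop(cv2.convertScaleAbs(s["image"],alpha=1.5),190,60,340,180,5,"pics/s7c.png")
E
```

```text
[ 450.5190812  -204.61191685   92.393567  ] [-1.79215556e+02 -8.96945974e-02  7.80388225e+01] 42.0154801217796 [-0.45938718  0.34591849 -5.20906194]
```

View pics/w7c.png

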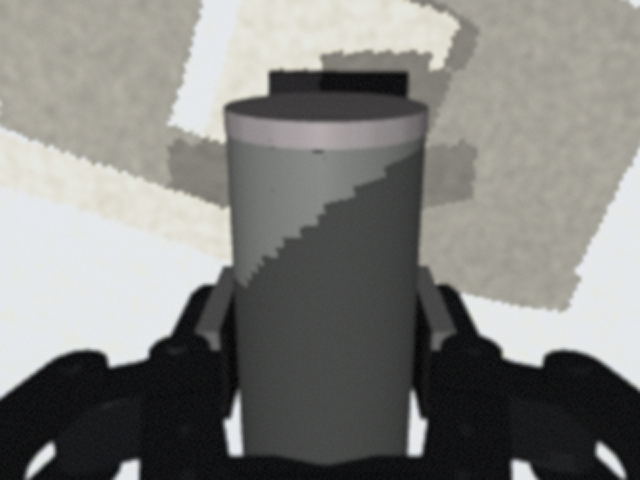

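View pics/s7c.png

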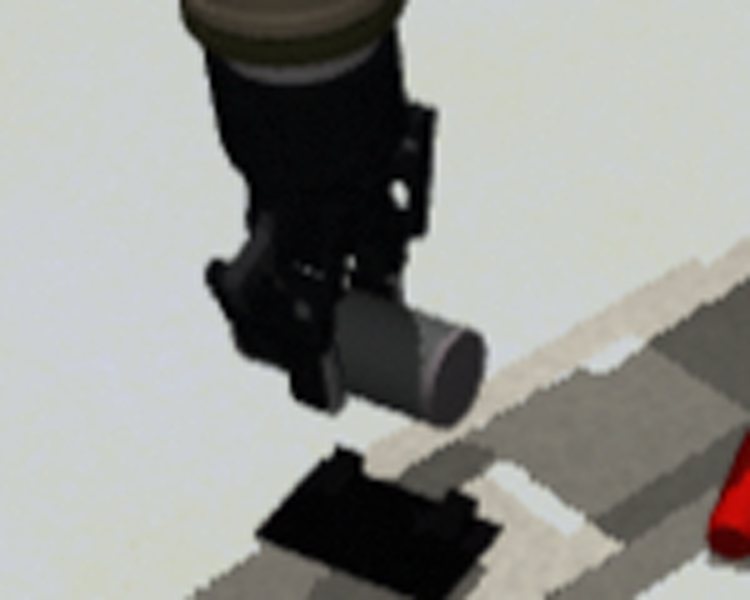

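```bash
python3 - <<'E'
from h import *
# camera in tool frame
c=np.array([73.48,-0.46,-141.43]); A=np.array([[-5.69e-4,-.95692,-.29035],[1,-6.8e-4,2.8e-4],[-4.6e-4,-.29035,.95692]])
s=load("w7");K=cam(s)[0]
for uv,z in(((323,161),-42.3),((323,146.5),1.7),((272.5,155),-20.3),((374,155),-20.3)):
    d=A@np.linalg.inv(K)@[*uv,1]; print((c+d*(z-c[2])/d[2]).round(1))
    for x in (52.3,54.3,56.3):
        print(x,(c+d*(x-c[0])/d[0]).round(1))
E
```

```text
[ 55.9  -0.2 -42.3]
52.3 [ 52.3  -0.1 -22.2]
54.3 [ 54.3  -0.1 -33.5]
56.3 [ 56.3  -0.2 -44.7]
[55.5 -0.   1.7]
52.3 [52.3  0.  27.4]
54.3 [54.3 -0.  11.4]
56.3 [56.3 -0.1 -4.5]
[ 54.6 -22.1 -20.3]
52.3 [ 52.3 -24.8  -5.5]
54.3 [ 54.3 -22.5 -18.3]
56.3 [ 56.3 -20.2 -31.1]
[ 54.6  22.2 -20.3]
52.3 [52.3 24.9 -5.7]
54.3 [ 54.3  22.5 -18.5]
56.3 [ 56.3  20.1 -31.3]
```

The cell is firmly held: its flat end is at tool x≈55, its axis 20 mm above the TCP, and the flat face is visible near crop (325,108). Now I'll work out the insertion geometry.

```bash
cat >> h.py <<'E'
SEAT=np.array([485.0,140.4,32.]); YAW=12.0; C=np.array([5.0,0,-20.3])
def tcp(yc,zc,th,xc=0.):
    a=np.radians(YAW); ex=np.array([np.cos(a),np.sin(a),0]); ey=np.array([-np.sin(a),np.cos(a),0])
    p=SEAT+ex*xc+ey*yc+np.array([0,0,zc]); rpy=[180,th,90+YAW]
    return p-rot(rpy)@C, rpy
def cellpose(st):
    T=rot(st["tcp_rot"]); c=st["tool_pos"]+T@C-SEAT; a=np.radians(YAW)
    d=T[:,0]; y=[-np.sin(a),np.cos(a),0]; x=[np.cos(a),np.sin(a),0]
    return "xc %.1f yc %.1f zc %.1f th %.1f yawerr %.1f rollerr %.1f"%(c@x,c@y,c[2],np.degrees(-np.arcsin(d[2])),st["tcp_rot"][2]-90-YAW,(st["tcp_rot"][0]%360)-180)
E
python3 - <<'E'
from bench import r
from h import *
p,q=tcp(-15,75,19); print(p,q); plan(r.sense(),p,q,10)
E
```

```text
[490.47569253 114.63889206  89.43381369] [180, 19, 102.0]
[0.0321, -0.0027, 0.0004] [-0.0082, -0.0331, -0.0412]
[0.0321, -0.0014, -0.0007] [-0.0082, -0.0331, -0.0412]
[0.0321, -0.0001, -0.0018] [-0.0082, -0.0331, -0.0412]
[0.032, 0.0013, -0.0028] [-0.0082, -0.0331, -0.0412]
[0.0318, 0.0026, -0.0039] [-0.0082, -0.0331, -0.0412]
[0.0316, 0.004, -0.0049] [-0.0082, -0.0331, -0.0412]
[0.0312, 0.0053, -0.0059] [-0.0082, -0.0331, -0.0412]
[0.0307, 0.0066, -0.0069] [-0.0082, -0.0331, -0.0412]
[0.0302, 0.0079, -0.0078] [-0.0082, -0.0331, -0.0412]
[0.0296, 0.0092, -0.0088] [-0.0082, -0.0331, -0.0412]
```

Call:
carry_out --increments '[[[0.032,-0.003,-0.001],[-0.008,-0.033,-0.041],1],[[0.032,-0.0015,-0.001],[-0.008,-0.033,-0.041],1],[[0.032,0,-0.002],[-0.008,-0.033,-0.041],1],[[0.032,0.0013,-0.003],[-0.008,-0.033,-0.041],1],[[0.032,0.0026,-0.004],[-0.008,-0.033,-0.041],1],[[0.0315,0.004,-0.005],[-0.008,-0.033,-0.041],1],[[0.031,0.0053,-0.006],[-0.008,-0.033,-0.041],1],[[0.0307,0.0066,-0.007],[-0.008,-0.033,-0.041],1],[[0.03,0.008,-0.008],[-0.008,-0.033,-0.041],1],[[0.0296,0.009,-0.009],[-0.008,-0.033,-0.041],1],[[0,0,0],[0,0,0],1],[[0,0,0],[0,0,0],1]]'

```text
time: 7.85
tool_pos: [477.3, 125.8, 70.7]
tcp_rot: [-178.2, 19.3, 103.3]
ft_force: [-0.4, 0.6, -4.5]
finger_gap: 41.7
```

```bash
python3 - <<'E'
from bench import r
from h import *
st=r.sense(); print(cellpose(st),st["ft_force"]); plan(st,*tcp(-15,50,19),3)
E
```

```text
xc -10.2 yc -1.2 zc 56.2 th 19.3 yawerr 1.3 rollerr 1.8 [-0.4148213   0.59922667 -4.48410002]
[-0.0037, 0.0035, 0.0034] [-0.0078, 0.0017, 0.0069]
[-0.0037, 0.0035, 0.0034] [-0.0078, 0.0017, 0.0069]
[-0.0036, 0.0035, 0.0034] [-0.0078, 0.0017, 0.0069]
```

Call:
carry_out --increments '[[[-0.005,0.005,0],[-0.012,0,0.01],1],[[-0.005,0.005,0.002],[-0.012,0,0.01],1],[[-0.002,0.002,0],[0,0,0],1],[[0,0,0],[0,0,0],1]]'

```text
time: 8.25
tool_pos: [491.4, 112.0, 70.6]
tcp_rot: [-180.0, 19.3, 101.7]
ft_force: [0.3, -0.7, -4.5]
finger_gap: 41.9
```

```bash
python3 - <<'E'
from bench import r
from h import *
st=r.sense(); print(cellpose(st),st["ft_force"]); print(*inc(st,*tcp(-14,30,19)))
s=save(r,"wrist","w8"); s=save(r,"scene","s8");crop(cv2.convertScaleAbs(s["image"],alpha=1.5),350,90,500,240,4,"pics/s8c.png")
E
```

```text
xc 0.5 yc -17.7 zc 56.1 th 19.3 yawerr -0.3 rollerr 0.0 [ 0.29465014 -0.66930969 -4.49386785]
[ 0.01221851 -0.00039615  0.02346945] [-0.00228342  0.00520027 -0.0044963 ] 0.5292500637075762
```

View pics/w8.png

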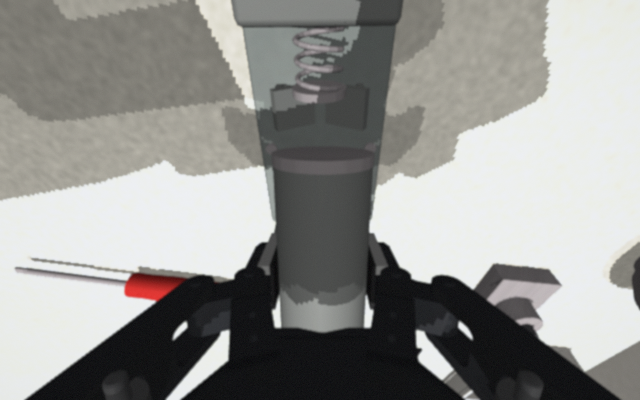

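View pics/s8c.png

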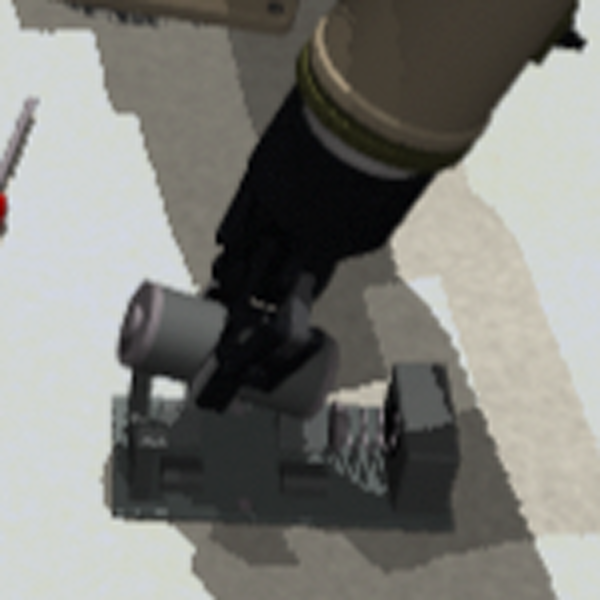

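The nub points to the claw side, seen at crop (140,325). The cell (col 323) is in line with plate and spring (col 319). I'll descend toward the plate at 19° tilt, above the claw tops.

Call:
carry_out --increments '[[[0.005,0,0.01],[0,0.003,-0.004],1],[[0.006,0,0.008],[0,0.003,0],1],[[0.002,0,0.0],[0,0,0],1],[[0,0,0],[0,0,0],1]]'

```text
time: 8.75
tool_pos: [489.3, 118.8, 47.1]
tcp_rot: [-179.8, 18.9, 102.0]
ft_force: [0.0, 0.8, -3.9]
finger_gap: 41.8
```

```bash
python3 - <<'E'
from bench import r
from h import *
st=r.sense(); print(cellpose(st),st["ft_force"]); print(*inc(st,*tcp(-8,21.5,19)))
E
```

```text
xc -0.2 yc -10.7 zc 32.6 th 18.9 yawerr -0.0 rollerr 0.2 [ 3.08037717e-03  8.42890168e-01 -3.92900290e+00]
[0.0061148  0.00028242 0.00966834] [-0.00320823 -0.00184856 -0.00041508] 0.22886437661945144
```

Call:
carry_out --increments '[[[0.002,0,0.005],[-0.002,-0.002,0],1],[[0.002,0,0.003],[0,0,0],1],[[0.001,0,0.0],[0,0,0],1],[[0,0,0],[0,0,0],1]]'

```text
time: 9.15
tool_pos: [488.6, 121.5, 36.8]
tcp_rot: [-179.9, 19.0, 102.0]
ft_force: [-0.1, 0.3, -4.9]
finger_gap: 41.9
```

```bash
python3 - <<'E'
from bench import r
from h import *
st=r.sense(); print(cellpose(st),st["ft_force"]); print(*inc(st,*tcp(0,21.5,19)))
s=save(r,"wrist","w9");crop(cv2.convertScaleAbs(s["image"],alpha=1.3),220,0,420,200,4,"pics/w9c.png"); s=save(r,"scene","s9");crop(cv2.convertScaleAbs(s["image"],alpha=1.5),350,130,480,230,6,"pics/s9c.png")
E
```

```text
xc -0.4 yc -7.8 zc 22.4 th 19.0 yawerr 0.0 rollerr 0.1 [-0.06624942  0.3047727  -4.90224159]
[ 0.00772051  0.00042654 -0.00169865] [-0.00119185  0.00049616  0.00067907] 0.15833328785412024
```

View pics/w9c.png

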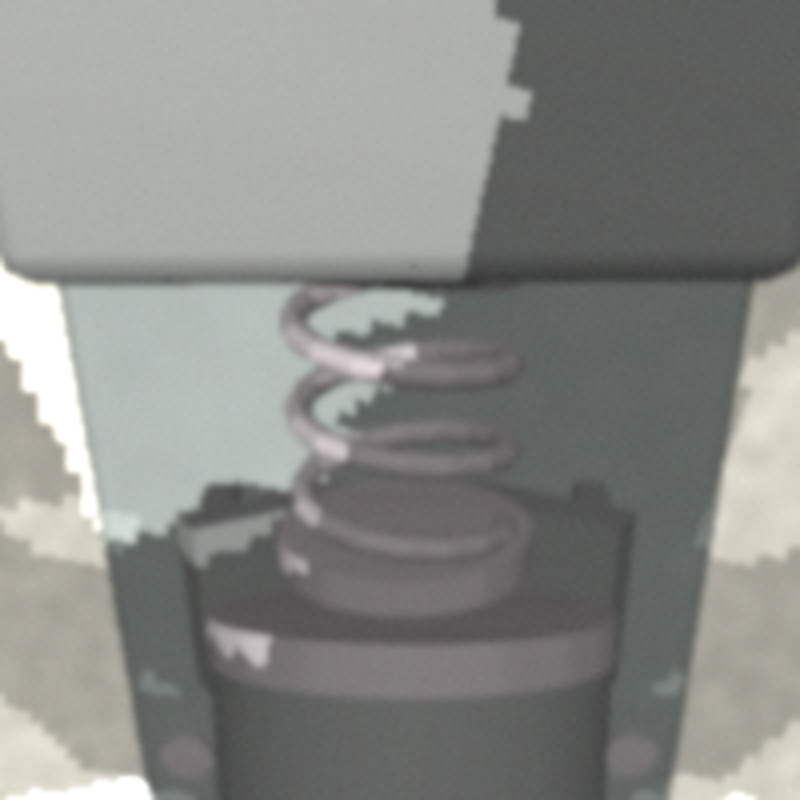

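View pics/s9c.png

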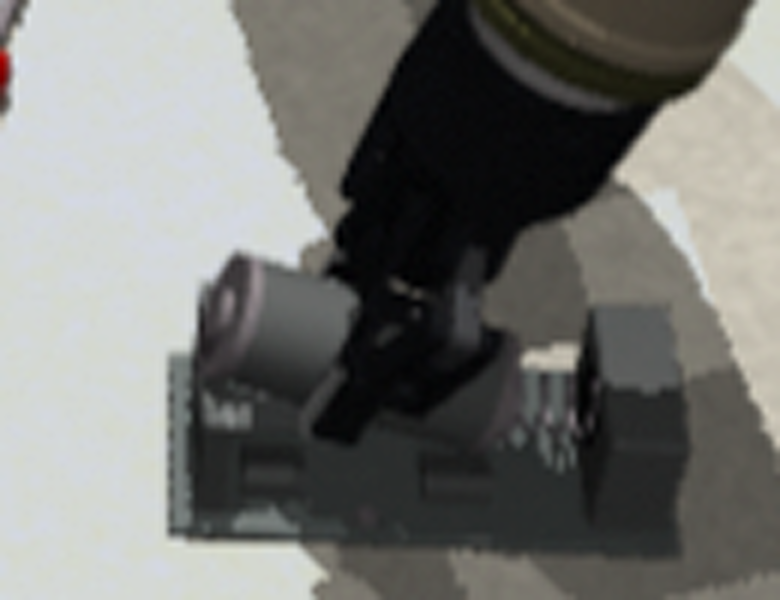

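Aligned and just short of the plate (plate at crop (405,560), cell end at (412,650)). Now I'll push +y.

Call:
carry_out --increments '[[[0.003,0,-0.001],[0,0,0],1],[[0.003,0,-0.001],[0,0,0],1],[[0.003,0,-0.001],[0,0,0],1],[[0,0,0],[0,0,0],1]]' --newtons 110

```text
time: 9.65
tool_pos: [487.2, 128.1, 37.9]
tcp_rot: [-179.9, 19.4, 102.0]
ft_force: [2.7, -6.9, -4.1]
finger_gap: 41.5
```

```bash
python3 - <<'E'
from bench import r
from h import *
st=r.sense(); print(cellpose(st),st["ft_force"]); print(*inc(st,*tcp(11,21,19)))
E
```

```text
xc -0.3 yc -1.1 zc 23.4 th 19.4 yawerr -0.0 rollerr 0.1 [ 2.68522305 -6.91977633 -4.11071541]
[ 0.01232279  0.00037187 -0.0017299 ] [-0.00191366  0.00651752 -0.00031101] 0.2489835012812555
```

Force of 7.4 N means about 5 mm of plate travel, which fits the geometry (4.6 mm). I'll continue.

Call:
carry_out --increments '[[[0.003,0,-0.0006],[0,0.003,0],1],[[0.003,0,-0.0006],[0,0.003,0],1],[[0.003,0,-0.0005],[0,0,0],1],[[0.003,0,-0.0005],[0,0,0],1],[[0,0,0],[0,0,0],1]]' --newtons 110

```text
time: 10.15
tool_pos: [486.1, 132.9, 38.1]
tcp_rot: [-179.8, 19.8, 101.9]
ft_force: [2.1, -9.8, -3.5]
finger_gap: 41.2
```

```bash
python3 - <<'E'
from bench import r
from h import *
st=r.sense(); print(cellpose(st),st["ft_force"]); print(*inc(st,*tcp(11,21,19)))
s=save(r,"wrist","w10");crop(cv2.convertScaleAbs(s["image"],alpha=1.3),220,0,420,200,4,"pics/w10c.png"); s=save(r,"scene","s10");crop(cv2.convertScaleAbs(s["image"],alpha=1.5),350,130,480,230,6,"pics/s10c.png")
E
```

```text
xc -0.4 yc 4.0 zc 23.5 th 19.8 yawerr -0.1 rollerr 0.2 [ 2.07674935 -9.79500978 -3.51335894]
[7.70028720e-03 4.65651693e-04 8.69837563e-05] [-0.00433204  0.01444038 -0.00185601] 0.1542968835272317
```

View pics/w10c.png

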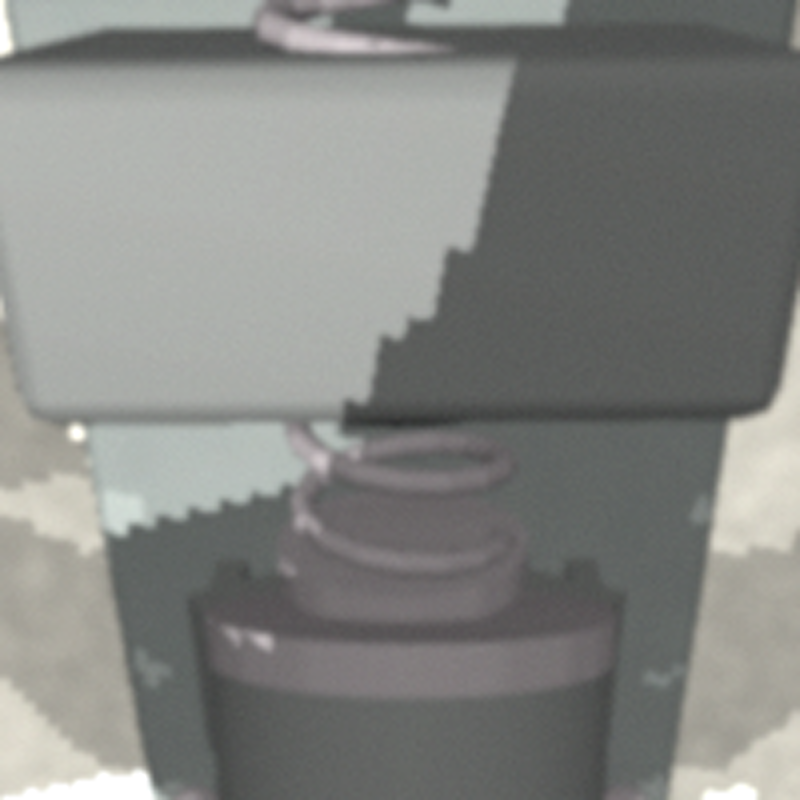

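View pics/s10c.png

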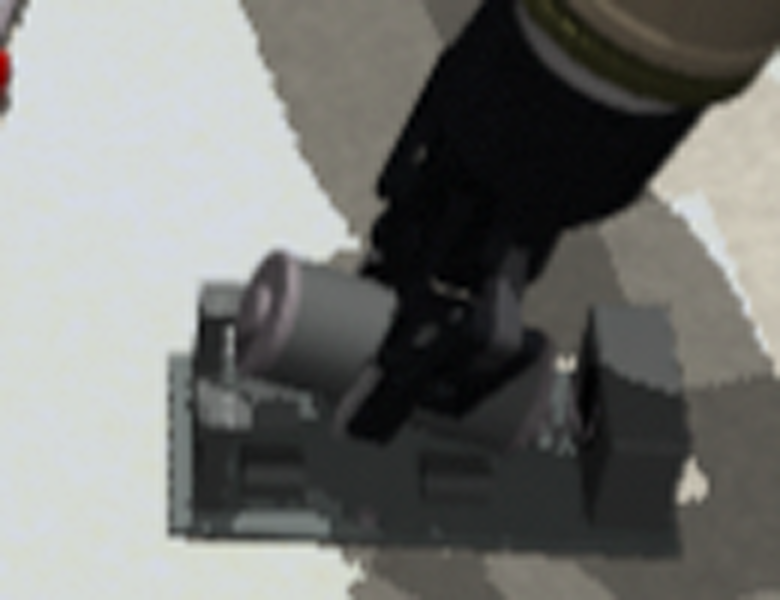

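The cell has not slipped in the hand and the plate is about 10 mm in. I'll push on by about 7 mm.

Call:
carry_out --increments '[[[0.004,0,0],[0,0.006,0],1],[[0.004,0,0],[0,0.006,0],1],[[0.004,0,0],[0,0.006,0],1],[[0.002,0,0],[0,0.003,0],1],[[0,0,0],[0,0,0],1]]'

```text
time: 10.75
tool_pos: [485.2, 135.9, 37.6]
tcp_rot: [-179.6, 19.7, 101.7]
ft_force: [0.7, -11.5, -1.6]
finger_gap: 41.1
```

```bash
python3 - <<'E'
from bench import r
from h import *
st=r.sense(); print(cellpose(st),st["ft_force"]); print(*inc(st,*tcp(11,21,19)))
E
```

```text
xc -0.5 yc 7.1 zc 23.0 th 19.7 yawerr -0.3 rollerr 0.4 [  0.68104151 -11.45851435  -1.58128777]
[0.0046039  0.00068858 0.00064875] [-0.00835285  0.01205766 -0.00433098] 0.10201361993546006
```

Call:
carry_out --increments '[[[0.005,0,0.0],[-0.003,0.006,-0.002],1],[[0.005,0,0],[-0.003,0.006,-0.002],1],[[0.004,0,0],[0,0.006,0],1],[[0.003,0,0],[0,0.005,0],1]]'

```text
time: 11.15
tool_pos: [484.1, 142.0, 36.5]
tcp_rot: [-179.7, 19.4, 101.8]
ft_force: [0.2, -15.8, 3.9]
finger_gap: 41.7
```

```bash
python3 - <<'E'
from bench import r
from h import *
st=r.sense(); print(cellpose(st),st["ft_force"],st["qd"].round(1)); print("hold",*inc(st,*tcp(11,21,19)))
for a in ((11,18.5,18),(10.8,13,14),(10.5,9,10),(10,4.5,5),(9,.5,0)): print(a,*inc(st,*tcp(*a)))
E
```

```text
xc -0.4 yc 13.2 zc 22.0 th 19.4 yawerr -0.2 rollerr 0.3 [  0.24074713 -15.81243828   3.86745894] [ 0.1  0.3 -0.6  0.1  0.9  0.2]
hold [-0.00160265  0.00052073  0.00169219] [-0.00539477  0.00728424 -0.00281799] 0.06331449103128799
(11, 18.5, 18) [-0.00041587  0.00053059  0.00413155] [-0.00537009  0.02473748 -0.00286502] 0.16992142176606323
(10.8, 13, 14) [0.00265919 0.00055181 0.00964907] [-0.00526866  0.09455043 -0.00305175] 0.6319629160098736
(10.5, 9, 10) [0.00515618 0.00056663 0.0136844 ] [-0.00516284  0.16436338 -0.0032362 ] 1.0970660369018919
(10, 4.5, 5) [0.0080035  0.00058283 0.01815572] [-0.00502436  0.25162958 -0.00346356] 1.6788768234107845
(9, 0.5, 0) [0.01021143 0.00059831 0.0221626 ] [-0.00487898  0.33889577 -0.00368735] 2.260821713451901
```

The plate is now about 19 mm in (15.8 N, under the 25 mm limit). Now I'll rotate the nub end down while keeping the pressure on.

Call:
carry_out --increments '[[[0.0025,0,0.003],[-0.003,0.035,-0.002],1],[[0.0025,0,0.003],[-0.002,0.035,0],1],[[0.0025,0,0.003],[0,0.03,0],1]]'

```text
time: 11.45
tool_pos: [485.4, 140.1, 29.6]
tcp_rot: [-180.0, 14.3, 102.0]
ft_force: [1.3, -14.4, 5.2]
finger_gap: 41.3
```

```bash
python3 - <<'E'
from bench import r
from h import *
st=r.sense(); print(cellpose(st),st["ft_force"],st["qd"].round(1))
for a in ((10.5,9,10),(10,4.5,5),(9,.5,0)): print(a,*inc(st,*tcp(*a)))
s=save(r,"wrist","w11");crop(cv2.convertScaleAbs(s["image"],alpha=1.3),220,0,420,200,4,"pics/w11c.png"); s=save(r,"scene","s11");crop(cv2.convertScaleAbs(s["image"],alpha=1.5),350,130,480,230,6,"pics/s11c.png")
E
```

```text
xc 0.3 yc 9.5 zc 16.1 th 14.3 yawerr -0.0 rollerr 0.0 [  1.32777304 -14.37581522   5.23628963] [-11.1  -3.5   3.4  15.1  -6.8 -16.4]
(10.5, 9, 10) [ 0.00425462 -0.00028301  0.00692642] [-0.00069481  0.07540008 -0.0008664 ] 0.5029772758133633
(10, 4.5, 5) [ 0.0066934  -0.00028164  0.01163307] [-0.00065693  0.16266653 -0.00089666] 1.0850201717962744
(9, 0.5, 0) [ 0.00853657 -0.00028014  0.01582031] [-0.00061812  0.24993298 -0.00092585] 1.6670834937022434
```

View pics/w11c.png

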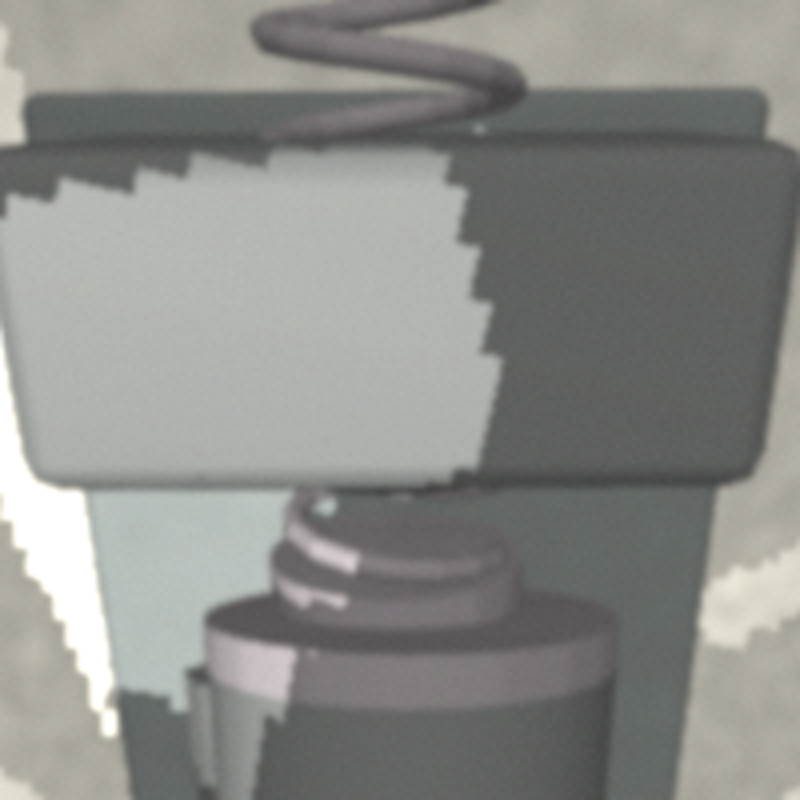

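View pics/s11c.png

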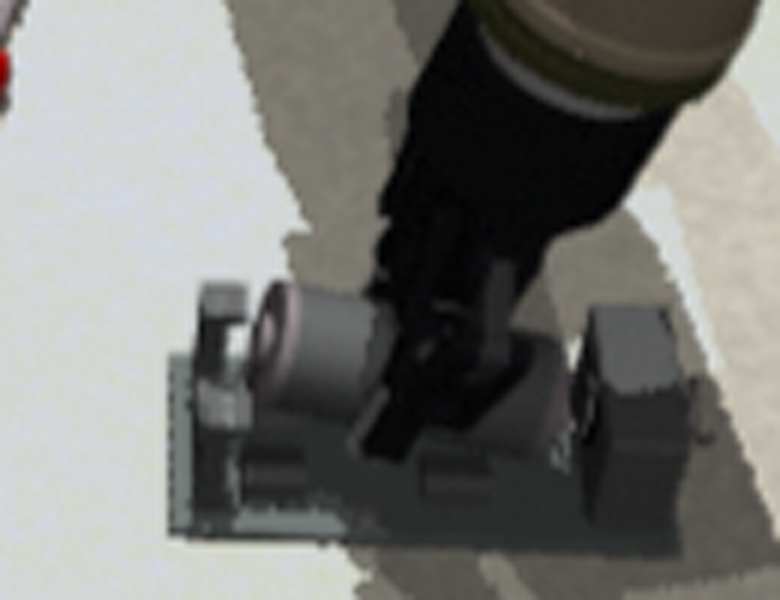

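The cell end is just inside the lips (left crop column ~250) and the plate about 17 mm in. I'll add a little more push for margin and keep rotating.

Call:
carry_out --increments '[[[0.006,0,0.0],[0,0.006,0],1],[[0.0045,0,0.001],[0,0.02,0],1],[[0.0035,0,0.003],[0,0.035,0],1],[[0.0035,0,0.003],[0,0.035,0],1]]'

```text
time: 11.95
tool_pos: [484.9, 145.0, 23.7]
tcp_rot: [-179.9, 9.8, 101.8]
ft_force: [-0.3, -16.7, 5.9]
finger_gap: 40.8
```

```bash
python3 - <<'E'
from bench import r
from h import *
st=r.sense(); print(cellpose(st),st["ft_force"],st["qd"].round(1))
for a in ((10.5,9,10),(10,4.5,5),(9,.5,0)): print(a,*inc(st,*tcp(*a)))
s=save(r,"wrist","w12");crop(cv2.convertScaleAbs(s["image"],alpha=1.3),220,0,420,200,4,"pics/w12c.png"); s=save(r,"scene","s12");crop(cv2.convertScaleAbs(s["image"],alpha=1.5),350,130,480,230,6,"pics/s12c.png")
E
```

```text
xc 0.9 yc 12.9 zc 10.9 th 9.8 yawerr -0.2 rollerr 0.1 [ -0.32029914 -16.73411344   5.88856355] [-11.9  -2.5   3.2  18.7  -6.2 -19.3]
(10.5, 9, 10) [-0.00211407 -0.0007996   0.00225419] [-0.00285966 -0.00373525 -0.002695  ] 0.06384361452931149
(10, 4.5, 5) [-5.49850037e-05 -7.91216847e-04  7.13889524e-03] [-0.00274018  0.0835311  -0.00281799] 0.557773573497037
(9, 0.5, 0) [ 0.00145142 -0.00078295  0.01145873] [-0.00261707  0.17079745 -0.00293755] 1.139530696608176
```

View pics/w12c.png

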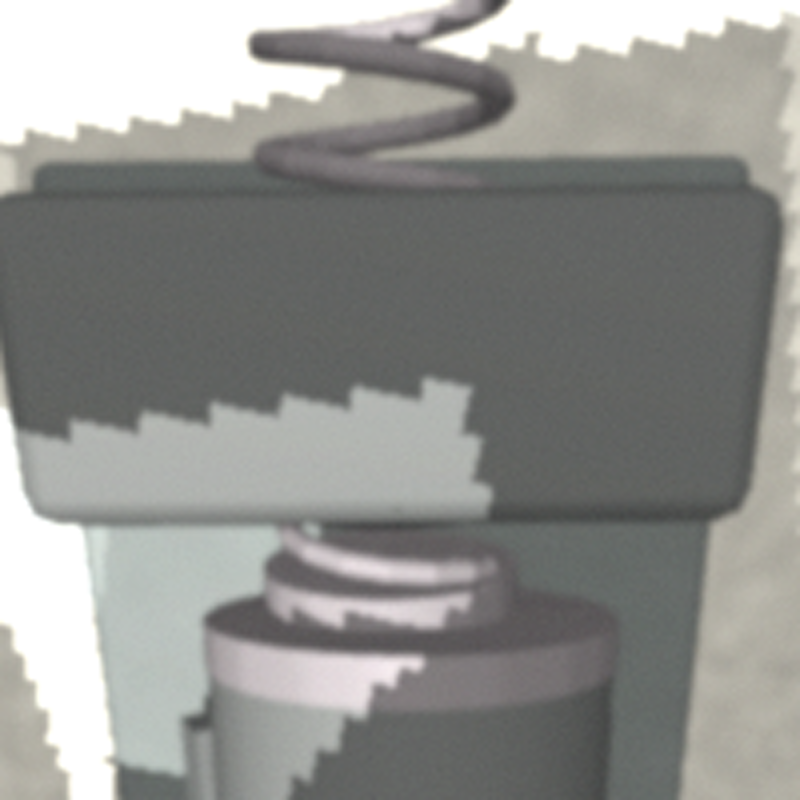

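View pics/s12c.png

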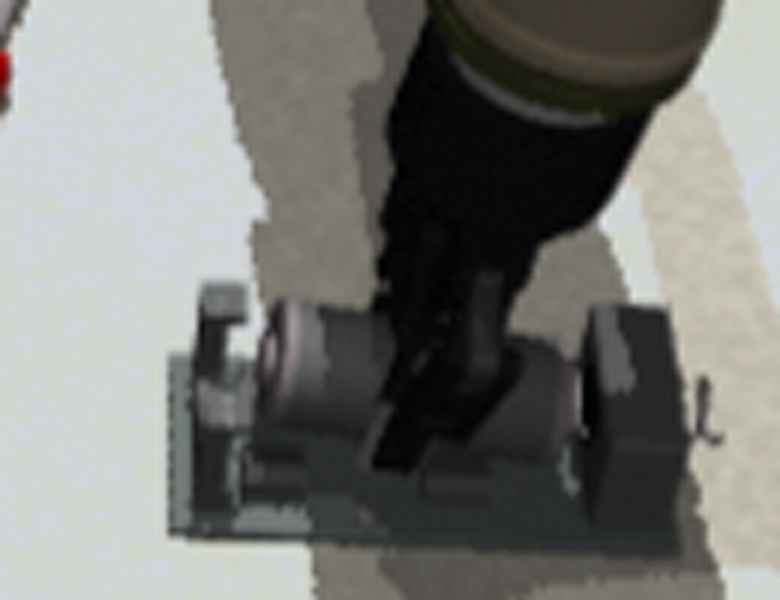

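Call:
carry_out --increments '[[[0.0022,0,0.003],[-0.001,0.03,-0.001],1],[[0.002,0,0.003],[-0.001,0.03,-0.001],1],[[0.002,0,0.003],[0,0.03,0],1]]'

```text
time: 12.35
tool_pos: [486.7, 142.6, 17.3]
tcp_rot: [180.0, 5.2, 101.9]
ft_force: [-0.1, -14.6, 2.7]
finger_gap: 41.6
```

```bash
python3 - <<'E'
from bench import r
from h import *
st=r.sense(); print(cellpose(st),st["ft_force"],st["wrist_torque"].round(2))
for a in ((10,4.5,5),(9,.5,0)): print(a,*inc(st,*tcp(*a)))
s=save(r,"wrist","w13");crop(cv2.convertScaleAbs(s["image"],alpha=1.3),220,0,420,200,4,"pics/w13c.png"); s=save(r,"scene","s13");crop(cv2.convertScaleAbs(s["image"],alpha=1.5),350,130,480,230,6,"pics/s13c.png")
E
```

```text
xc 2.2 yc 8.6 zc 5.1 th 5.2 yawerr -0.1 rollerr -0.0 [ -0.07083827 -14.56137111   2.67376611] [-1.64  0.15  0.2 ]
(10, 4.5, 5) [ 0.00149031 -0.00216187  0.00045831] [ 0.00025454  0.00367791 -0.00148129] 0.053309519103934624
(9, 0.5, 0) [ 0.00264731 -0.0021647   0.00488455] [ 0.00031902  0.09094435 -0.00146928] 0.6066867963787539
```

View pics/s13c.png

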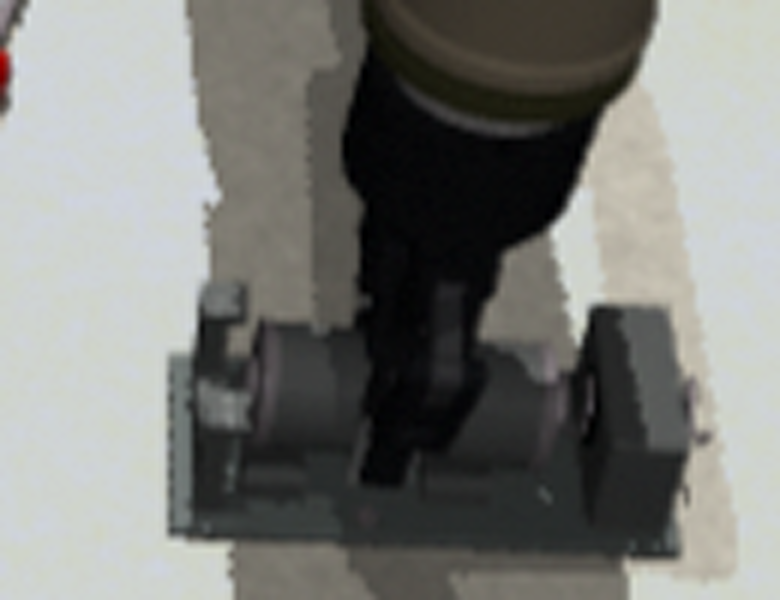

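It is nearly level, and the shoulder is still just inside the lips. I'll finish levelling and correct the 2 mm sideways drift.

Call:
carry_out --increments '[[[0.004,-0.001,0.001],[0,0.025,0],1],[[0.003,-0.001,0.0015],[0,0.025,0],1],[[0.0025,-0.001,0.0015],[0,0.025,0],1],[[0.0025,0,0.001],[0,0.02,0],1]]'

```text
time: 12.85
tool_pos: [486.4, 144.5, 14.1]
tcp_rot: [179.7, 0.5, 101.9]
ft_force: [0.9, -13.9, -4.7]
finger_gap: 41.6
```

```bash
python3 - <<'E'
from bench import r
from h import *
st=r.sense(); print(cellpose(st),st["ft_force"],st["wrist_torque"].round(2))
for a in ((9,.5,0),): print(a,*inc(st,*tcp(*a)))
s=save(r,"wrist","w14");crop(cv2.convertScaleAbs(s["image"],alpha=1.3),160,50,480,350,2,"pics/w14c.png"); s=save(r,"scene","s14");crop(cv2.convertScaleAbs(s["image"],alpha=1.5),350,130,480,230,6,"pics/s14c.png")
E
```

```text
xc 2.1 yc 8.9 zc 2.4 th 0.5 yawerr -0.1 rollerr -0.3 [  0.92064687 -13.93662599  -4.66659645] [-2.07 -0.15  0.26]
(9, 0.5, 0) [ 0.00031432 -0.00225476  0.00190347] [ 0.00550717  0.00924564 -0.00225836] 0.07334365054538595
```

View pics/s14c.png

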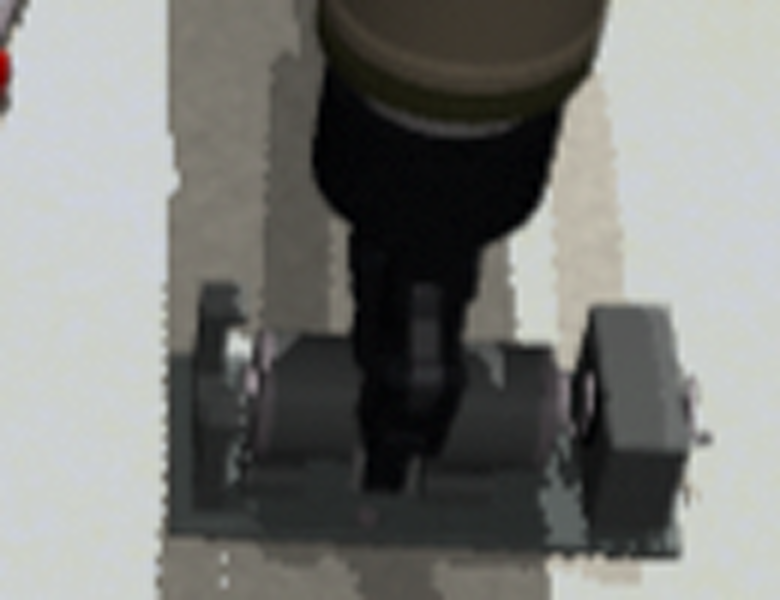

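View pics/w14c.png

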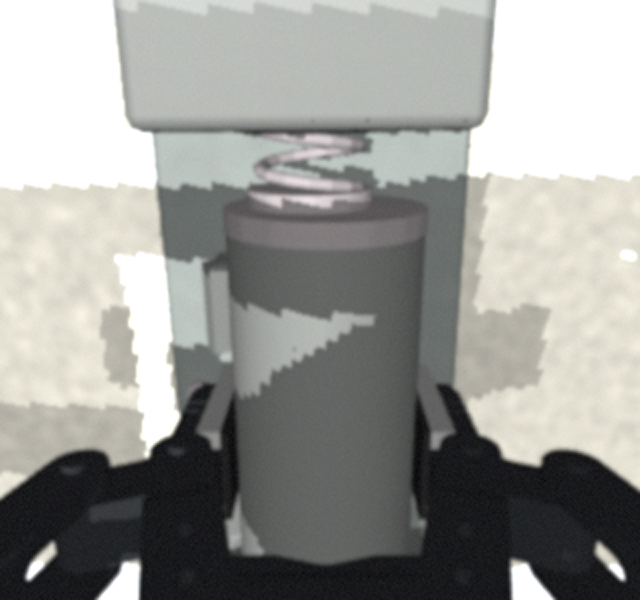

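Level, but about 2.5 mm off to the +x side (spring centre col 310, cell centre col 325) and 2 mm high. I'll correct that before releasing.

Call:
carry_out --increments '[[[0.0028,-0.003,0.0015],[0.003,0.006,-0.002],1],[[0.0025,-0.002,0.001],[0.002,0.006,0],1],[[0.0025,-0.001,0.001],[0,0.003,0],1]]'

```text
time: 13.25
tool_pos: [485.2, 144.3, 13.4]
tcp_rot: [179.5, 0.4, 101.9]
ft_force: [2.6, -13.0, -1.7]
finger_gap: 41.4
```

```bash
python3 - <<'E'
from bench import r
from h import *
st=r.sense(); print(cellpose(st),st["ft_force"],st["wrist_torque"].round(2))
for a in ((9,.5,0),): print(a,*inc(st,*tcp(*a)))
s=save(r,"wrist","w15");crop(cv2.convertScaleAbs(s["image"],alpha=1.3),160,50,480,350,2,"pics/w15c.png"); s=save(r,"scene","s15");crop(cv2.convertScaleAbs(s["image"],alpha=1.5),350,130,480,230,6,"pics/s15c.png")
E
```

```text
xc 0.8 yc 8.9 zc 1.6 th 0.4 yawerr -0.1 rollerr -0.5 [  2.57300355 -12.99215573  -1.6841969 ] [-2.01 -0.28  0.16]
(9, 0.5, 0) [ 0.00026481 -0.00101699  0.00114287] [ 0.00924234  0.00625282 -0.00166553] 0.07525424105491796
```

View pics/s15c.png

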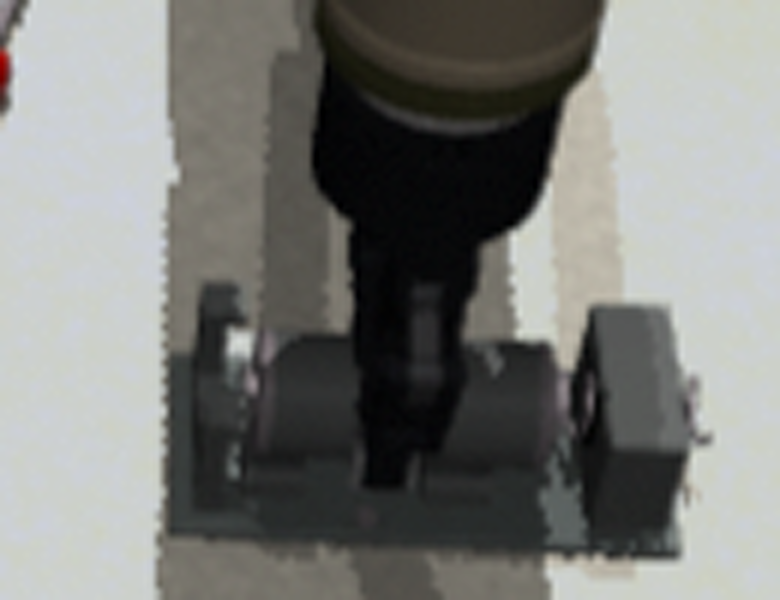

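View pics/w15c.png

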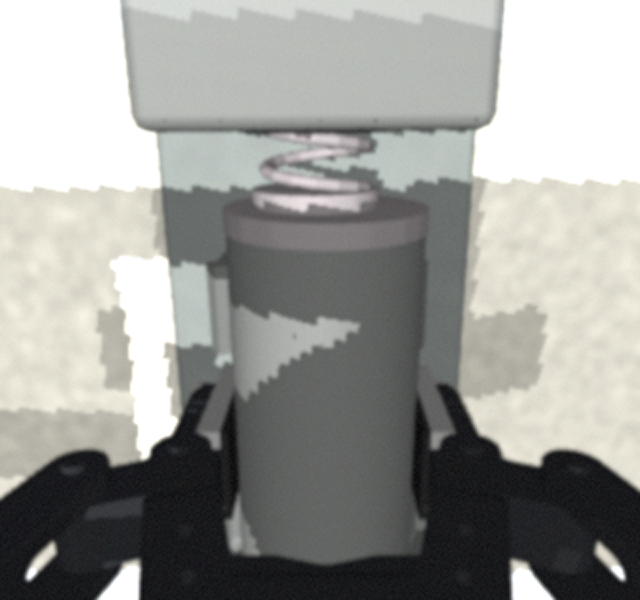

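Call:
carry_out --increments '[[[0.0025,-0.002,0.003],[0.004,0.006,-0.002],1],[[0.0025,-0.002,0.003],[0.004,0.006,0],1],[[0.0025,-0.001,0.002],[0.002,0.004,0],1]]'

```text
time: 13.65
tool_pos: [485.3, 144.5, 12.7]
tcp_rot: [179.6, 0.2, 102.1]
ft_force: [-4.8, -16.0, 8.4]
finger_gap: 41.8
```

```bash
python3 - <<'E'
from bench import r
from h import *
st=r.sense(); print(cellpose(st),st["ft_force"],st["wrist_torque"].round(2))
for a in ((9,.5,0),): print(a,*inc(st,*tcp(*a)))
E
```

```text
xc 1.0 yc 9.0 zc 1.0 th 0.2 yawerr 0.1 rollerr -0.4 [ -4.84581508 -16.01128505   8.43680956] [-2.37  0.75  0.07]
(9, 0.5, 0) [ 8.18674001e-05 -1.09598035e-03  4.64630333e-04] [0.00671061 0.0028194  0.00089717] 0.04891761344434515
```

The cell is seated in the Vs (12 N upward, spring about 19 mm in by force). Now I'll open the fingers.

Call:
carry_out --increments '[[[0.001,0,0.001],[0,0,0],0.45],[[0,0,0],[0,0,0],0.4],[[0,0,0],[0,0,0],0.3],[[0,0,0],[0,0,0],0.2],[[0,0,0],[0,0,0],0.2]]' --newtons 30

```text
time: 14.15
tool_pos: [488.3, 146.1, 15.1]
tcp_rot: [179.3, 0.2, 102.1]
ft_force: [-0.2, -0.3, 0.5]
finger_gap: 68.7
```

```bash
python3 - <<'E'
from bench import r
from h import *
st=r.sense(); print(cellpose(st),st["ft_force"],st["finger_gap"])
s=save(r,"wrist","w16");crop(cv2.convertScaleAbs(s["image"],alpha=1.3),160,50,480,350,2,"pics/w16c.png"); s=save(r,"scene","s16");crop(cv2.convertScaleAbs(s["image"],alpha=1.5),350,130,480,230,6,"pics/s16c.png")
E
```

```text
xc 4.1 yc 9.9 zc 3.4 th 0.2 yawerr 0.1 rollerr -0.7 [-0.2349799  -0.33366471  0.46298943] 68.68312365982233
```

View pics/s16c.png

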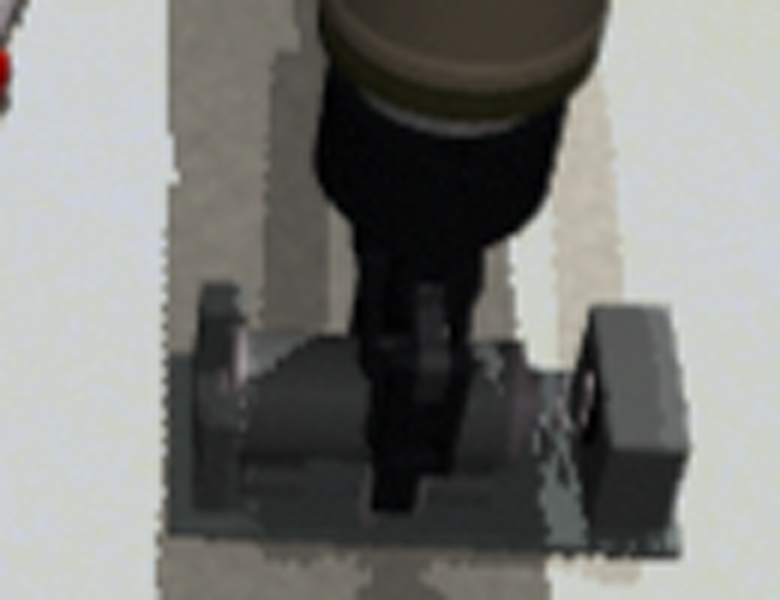

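View pics/w16c.png

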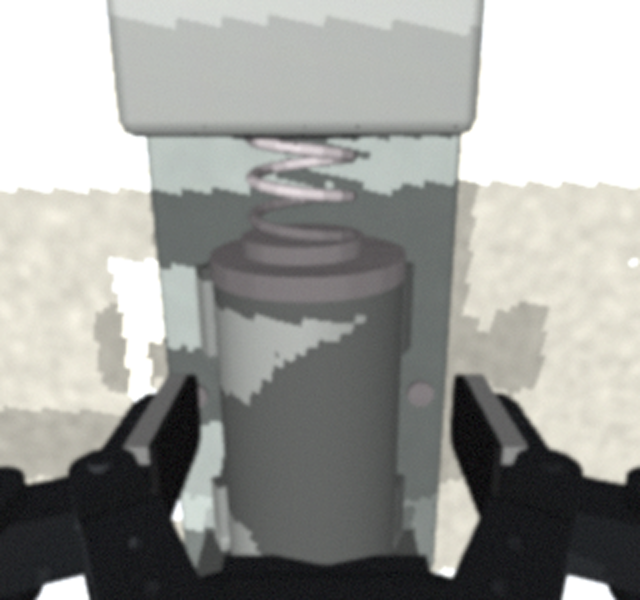

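The spring has moved the cell back under the lips (shoulder at the posts, scene crop (240,360)), and the fingers are free on both sides. I'll lift straight up.

Call:
carry_out --increments '[[[0,-0.003,-0.004],[0.005,0,0],0],[[0,-0.001,-0.015],[0,0,0],0],[[0,0,-0.03],[0,0,0],0],[[0,0,-0.04],[0,0,0],0],[[-0.02,0,-0.04],[0,0,0],0],[[-0.04,0,-0.02],[0,0,0],0],[[-0.03,0,0],[0,0,0],0],[[0,0,0],[0,0,0],0]]'

```text
time: 15.05
tool_pos: [499.2, 55.1, 170.7]
tcp_rot: [179.9, 0.3, 102.3]
ft_force: [0.2, 0.6, 0.1]
finger_gap: 85.8
```

```bash
python3 - <<'E'
from bench import r
from h import *
st=r.sense(); print(st["tool_pos"],st["ft_force"],st["finger_gap"])
s=save(r,"wrist","w17");crop(cv2.convertScaleAbs(s["image"],alpha=1.5),220,0,420,240,3,"pics/w17c.png"); s=save(r,"scene","s17");crop(cv2.convertScaleAbs(s["image"],alpha=1.5),360,150,480,230,6,"pics/s17c.png")
s=save(r,"top","t17");crop(cv2.convertScaleAbs(s["image"],alpha=1.5),195,205,295,275,7,"pics/t17c.png")
E
```

```text
[499.23597814  55.10954979 170.65943133] [0.22544789 0.59033445 0.10241263] 85.76093790691789
```

View pics/s17c.png

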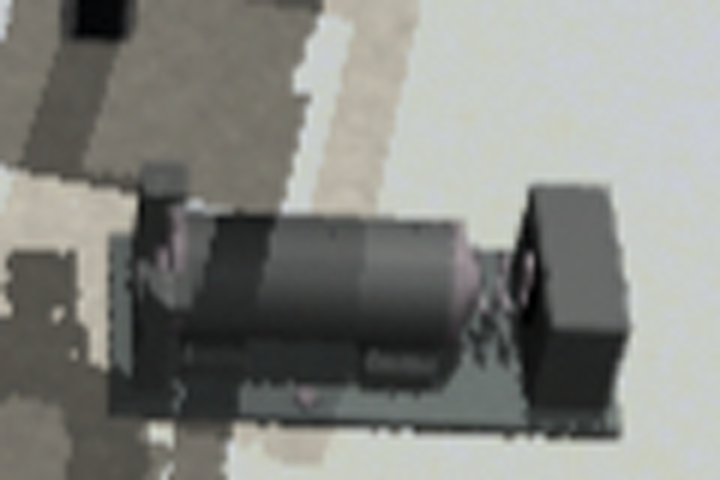

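View pics/w17c.png

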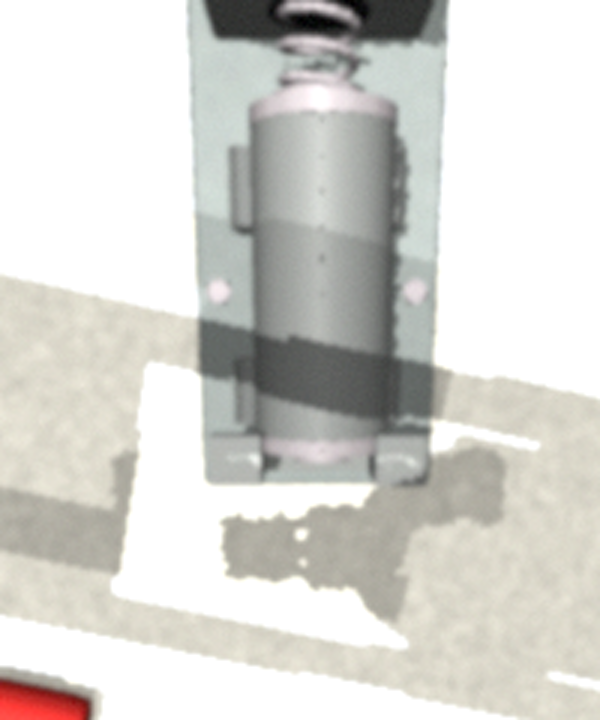

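View pics/s17.png

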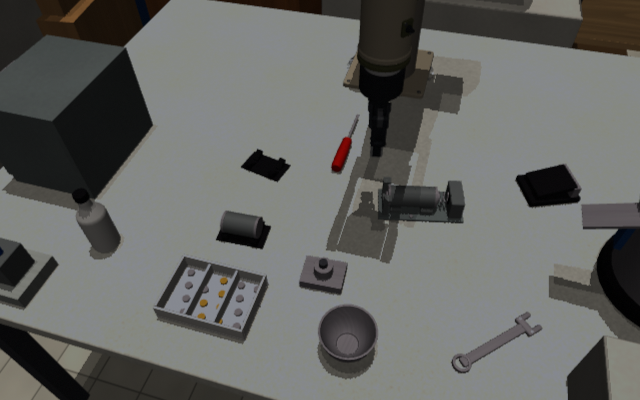

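The cell lies between the posts under both lips: nub at wrist crop (322,455), lips at (235,455) and (400,455). As a numeric level check, I'll compare predicted seated points with the pixels.

```bash
python3 - <<'E'
from h import *
a=np.radians(12); ey=np.array([-np.sin(a),np.cos(a),0])
for n,o,k in(("s17",(360,150),6),("w17",(220,0),3)):
    s=load(n); im=cv2.resize(cv2.convertScaleAbs(s["image"],alpha=1.8),None,fx=k,fy=k)
    for y,z,c in((-50,22,(0,0,255)),(-40,22,(0,0,255)),(50,22,(0,0,255)),(50,0,(0,255,0)),(-50,0,(0,255,0)),(-54,0,(255,0,0))):
        p=proj(s,SEAT+ey*y+[0,0,z]); print(n,y,z,((p-o)*k).round(0))
        cv2.circle(im,tuple((p*k).astype(int)),3,c,-1)
    h=480 if k==6 else 520
    cv2.imwrite(f"pics/{n}m.png",im[o[1]*k:o[1]*k+h,o[0]*k:o[0]*k+720])
E
```

```text
s17 -50 22 [170. 225.]
s17 -40 22 [200. 227.]
s17 50 22 [463. 238.]
s17 50 0 [453. 281.]
s17 -50 0 [165. 268.]
s17 -54 0 [154. 267.]
w17 -50 22 [318. 453.]
w17 -40 22 [318. 420.]
w17 50 22 [321.  87.]
w17 50 0 [320. 107.]
w17 -50 0 [317. 443.]
w17 -54 0 [317. 455.]
```

View pics/s17m.png

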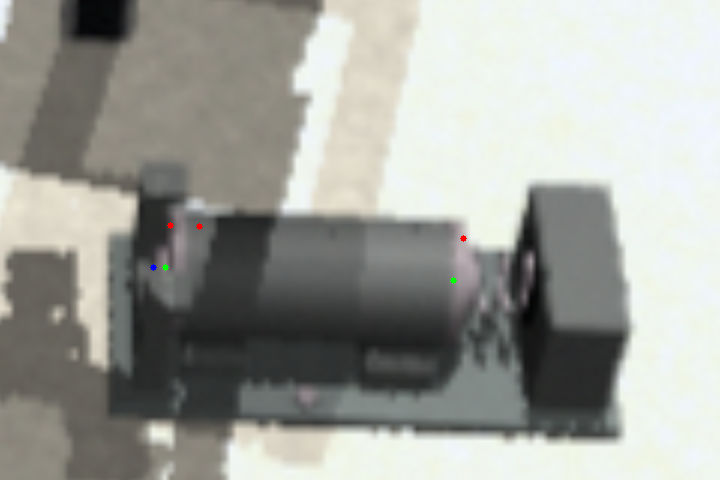

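View pics/w17m.png

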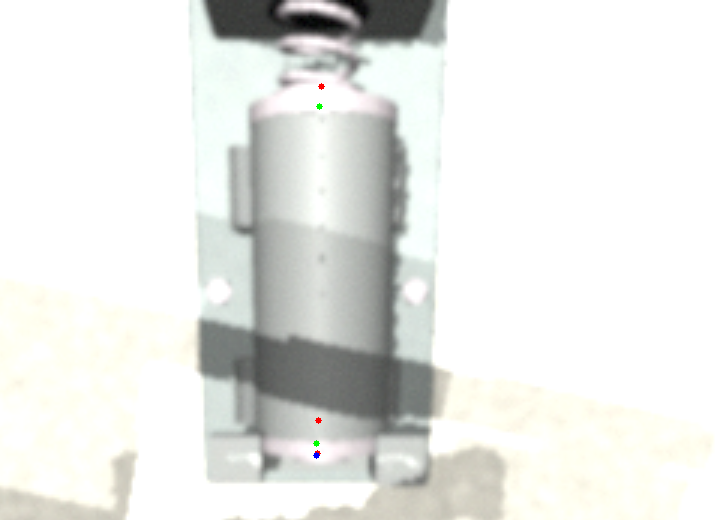

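Predicted seated, level end points fall on the cell's ends in both views, the short cell and die have not moved, and the hand is clear. Handing in.

```bash
python3 - <<'E'
from bench import r
print(r.hand_in())
E
```

```text
the job is handed in; nothing more can be done
None
```

The long battery is loaded in the cradle: flat end on the spring plate, nub end under both claw lips, lying level. I handed the job in shortly after 15 s on the robot's clock.

I gripped it near the middle and brought it in tilted 19° with the flat end low. I pushed the plate in until the force read about 16–17 N, roughly 20–21 mm of travel against the 25 mm limit. Then I turned the nub end down past the lips, seated it in the V supports and opened the fingers. The spring moved it back under the lips by itself.

**Last checks:**
- **Position:** In the wrist view, the predicted positions of both ends of a level, seated battery fall on the ends in the picture. In the scene view they are 2–3 pixels off, which is within the camera calibration.
- **Hand and other parts:** The hand is clear, about 170 mm up, with no contact force. The short battery and the die look unmoved.

**Small disagreements:**
- The gripper read about 42 mm on the 44 mm battery throughout.
- The battery seemed to slip 1–2 mm in the grip while pressing.
- The arm drifted 1–2 mm between moves, which I corrected along the way.

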